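# Crimp the cap of a serum vial in the hand press

### The job

Stand the larger crimp-top vial upright in the middle of the press's anvil and let go of it, then pull the press lever all the way down to its stop so that the ram presses on the vial's cap. Then ease the lever slowly back up to its rest, never letting it spring back, and leave the vial standing on the anvil. Leave the other bottles and vessels where they are.

Things in the scene. Friction and masses are not known exactly. Their poses are not given: they have to be found in the camera images.
- vial: The larger of two amber glass vials with a bare aluminium crimp cap: straight glass body 40 mm diameter up to 50 mm height, sloping shoulder, cap 21 mm diameter, 75 mm tall in all, 90 g. Loose, upright on the bench. Origin at the centre of its underside, z up. Stands in a row of three with small_vial and jar, in any order.
- press: Fixed hand capping press (mm, own axes, front is -x). Base plate x -85 to 85, y -75 to 195, 20 thick. Column 40 diameter at x 15, y 110. Head over the anvil: x -28 to 28, y -25 to 140, height 175 to 225. Ram and pad hang from the head above the anvil; the throat is open to the front, to -y and behind. Lever on the +y side, outside the column. Origin: underside, below the anvil's centre.
- anvil (a point): Centre of the top face of the press's round steel anvil, 54 mm diameter, 30 mm above the bench; axes as the press. The vial's underside goes here. At rest 120 mm is free between the anvil and the pad above it.
- pad: Dark steel pressing pad at the foot of the ram, 28 mm diameter, 8 mm thick, origin at the centre of its underside. Goes straight down 51 mm in a full lever stroke, and is sprung (gives up to 10 mm): it meets the cap of a vial on the anvil about 6 mm before the end of its travel.
- lever (a joint): Lever angle in rad: 0 at rest (raised, arm pointing to the press's -x and up 34 degrees), grows as the handle is pulled down, stop at 1.1 (arm 29 degrees below level). A spring returns it to 0, needing about 5 N at the handle to start and 15 N at the bottom; let go while pulled, it springs back.
- lever_pivot (a point): Hinge centre of the lever, on the press at x 0, y 170 mm, 200 mm high; the hinge axis is the press's y. Axes as the press.
- lever_grip (a point): Middle of the lever's black round handle, 160 mm from the hinge; the handle is 27 mm thick and 93 mm long along the arm (from 113 to 207 mm from the hinge), the arm is a 12 mm rod. Axes are the press's at rest and turn with the lever; the arm points along (-0.825, 0, 0.565) in them.
- small_vial: Bystander: the smaller amber vial with aluminium cap, 27 mm diameter, 52 mm tall, loose. Origin at the centre of its underside.
- jar: Bystander: amber screw-top jar, white cap, 44 mm diameter, 62 mm tall, loose. Origin at the centre of its underside.
- beaker: Bystander: glass beaker, 70 mm diameter, 90 mm tall, loose, on the robot's side of the press. Origin at the centre of its underside.

How it is judged (in metres and radians):
On the way, in this order (a step that is already met when the one before it is completed fails the run):
1. the vial stands upright in the middle of the anvil, within 10 mm, released, with the lever still up (horizontal distance between vial and anvil below 0.01 m and z of vial in the frame of anvil between -0.004 and 0.004 m and angle between vial's own z axis and vertical below 0.08 rad and contact force between the fingers and vial below 0.1 N and value of joint lever below 0.3 rad), for 0.2 s.
2. the lever is pulled down to its stop (past 1.0 rad) and the pad presses on the vial's cap (horizontal distance between vial and anvil below 0.01 m and z of vial in the frame of anvil between -0.004 and 0.004 m and angle between vial's own z axis and vertical below 0.08 rad and value of joint lever above 1 rad and contact force between pad and vial above 3 N), for 0.1 s.
3. the lever is back up at its rest (below 0.06 rad) (value of joint lever below 0.06 rad), for 0.2 s.
At the end, for the whole second after the job is handed in: The vial stands upright (within 0.08 rad) on the anvil, its axis within 10 mm of the anvil's centre, at rest, and the lever is up at its rest (below 0.06 rad) (horizontal distance between vial and anvil below 0.01 m and z of vial in the frame of anvil between -0.004 and 0.004 m and angle between vial's own z axis and vertical below 0.08 rad and value of joint lever below 0.06 rad and linear speed of vial below 0.02 m/s); the robot touches nothing.
It fails at once if the lever springs back: it returns faster than 1.2 rad/s (about 0.19 m/s at the handle) (velocity of joint lever below -1.2 rad/s).
It fails at once if another bottle or vessel is moved more than 30 mm (distance of any of small_vial, jar, beaker from where it was at the start of the episode above 0.03 m).
It also fails if it takes over 58 s, if anything falls off the work surface, if the arm or the gripper's body presses on something with over 40 N, if the wrist force passes 120 N, or if a joint passes its speed limit or range.

### The arm

A 7-joint arm with a two-finger parallel gripper is mounted at the origin on the work surface. World frame = base frame: x ahead of the robot, y to its left, z up, the work surface at z = 0. Lengths are in mm, angles in rad, forces in N, time in s.
With the tool pointing down it reaches from about 400 to 925 mm from the base axis. Payload 5.6 kg.
Tool frame: the origin (TCP) lies at the centre of the arm's flange, where the gripper is bolted on; the fingertips stand 173 mm ahead of it and the grasp point (between the pads) lies 155 mm ahead of it; x points along the fingers, y is the direction in which the jaws open and shut, and the axes are right-handed (so a half turn about x gives the same grasp; the last joint's range is limited). The gripper opens to 85 mm and grips with 20 to 120 N. Pads are 22 mm wide; open, the fingers measure 114 mm over their backs; the gripper's body (76 mm by 85 mm) begins 54 mm behind the grasp point. The pads swing forward as they close: fully open they stand 13 mm farther back than shut.
Start: joints at [-1.37, 0.468, -0.012, 1.603, 0.006, 1.071, -0.056], TCP at [156.938, 630.771, 404.69] pointing down, gripper open.
Joint ranges: [-2.53, 2.53], [-0.31, 2.02], [-1.57, 1.55], [0.28, 2.44], [-1.29, 4.43], [0.15, 1.84], [-2.92, 2.92]. Speed limits (rad/s): [2.57, 2.57, 3.14, 3.14, 3.14, 3.14, 3.14].

### API

Orientations are given as a unit quaternion [x, y, z, w].
In Python, from workcell import monitor, optics, manip gives the robot as it stands.
- The arm moves only by the shell command python3 -m creep 'ROWS' [FORCE]. ROWS is text: rows parted by semicolons, each of 7 numbers parted by spaces: the shift along the tool's x, y, z in mm, then the turn, a rotation vector about the tool's x, y, z in degrees, then the opening, from 0 (shut) to 1 (fully open). In form: tx ty tz rx ry rz hand; .... A call has 1 to 5 rows; each row shifts and turns the commanded pose from where the row before left it, along the tool's axes as they then stand; what a row does not reach is not made up. A row lasts 1/10 s, in which the tool goes at most 50 mm and 8.59 degrees, less where a joint would pass 70% of its speed; a pose out of reach is approached as far as the arm can. A call with a gripper value outside its range is refused whole. The fingers move at their own pace and stop on an object; FORCE is the grip in N (left out, the last holds). Time passes only in rows, so rows that do not move let the fingers close. It gives the time, the measured TCP pose, the force and the opening at its end, in the units of the state.
- monitor.state(): the state, without advancing time (a new reading comes with each control period).
- optics.read_camera(name): name is "side" or "top" or "wrist"; returns a dict with "image" (480x640x3 uint8, red, green, blue), "mtx" (3x3 intrinsics, pixels), "distortion" ([k1, k2, p1, p2, k3] as OpenCV has them; the pictures are not rectified), "world_from_camera" (4x4, takes a point from camera to world coordinates). Camera axes: x right, y down, z forward; pixel columns grow to the right and rows downward; lengths in mm; the calibration is good to about 2 mm. A picture is of the moment at which its call begins. There is no depth.
- manip.finish_job(): hands the job in, once; it reports no verdict.
The state is a dict: "time_s": time; "qpos": joint angles; "joint_velocities": joint speeds; "tau": joint torques, N m; "tcp_pos": TCP position; "eef_rot": TCP orientation; "contact_force": force on the tool from outside, world axes, zero at the start; "moment": the same for the moment, N m; "grip_width": finger opening in mm.
Only numpy, scipy, OpenCV 4.12 (cv2) and the standard library are available. Lean on these libraries where they do the work, as an engineer would, in place of code of your own. Each camera call takes 0.05 s, during which the arm holds its last target.

## Working session

There is one attempt and no reset: what is moved stays moved. The work goes in short steps, Python scripts to look and compute and a shell command to move; the robot and the scene stay as the last step left them, time stands still between calls to the robot, and variables do not carry over. Pictures are saved under pics/ and viewed, and the job is handed in when it is done.

```bash
ls; mkdir -p pics; cat > h.py <<'E'
import numpy as np, cv2
from workcell import monitor, optics, manip
def snap(name,fn):
    c=optics.read_camera(name); cv2.imwrite('pics/'+fn+'.png',c['image'][:,:,::-1]); 
    np.savez('pics/'+fn+'.npz',**{k:np.array(v) for k,v in c.items()}); return c
def load(fn): return dict(np.load('pics/'+fn+'.npz'))
def ray(c,uv):
    p=cv2.undistortPoints(np.array([[uv]],float),np.array(c['mtx'],float),np.array(c['distortion'],float))[0,0]
    T=np.array(c['world_from_camera']); d=T[:3,:3]@np.array([p[0],p[1],1]); return T[:3,3],d/np.linalg.norm(d)
def onz(c,uv,z):
    o,d=ray(c,uv); return o+d*(z-o[2])/d[2]
def proj(c,P):
    T=np.linalg.inv(np.array(c['world_from_camera'])); P=np.atleast_2d(np.array(P,float))
    r=cv2.Rodrigues(T[:3,:3])[0]; return cv2.projectPoints(P,r,T[:3,3],np.array(c['mtx'],float),np.array(c['distortion'],float))[0][:,0]
def tri(c1,a,c2,b):
    o1,d1=ray(c1,a);o2,d2=ray(c2,b)
    s=np.linalg.lstsq(np.c_[d1,-d2],o2-o1,rcond=None)[0]; p,q=o1+d1*s[0],o2+d2*s[1]
    return (p+q)/2,np.linalg.norm(p-q)
E
python3 - <<'E'
from h import *
for n in ['side','top','wrist']:
    c=snap(n,n+'0'); print(n,np.array(c['world_from_camera']).round(3).tolist(),np.array(c['mtx']).round(1).tolist(),c['distortion'])
s=monitor.state(); print(s)
E
```

```text
pics
side [[0.99, -0.063, 0.126, 419.428], [-0.141, -0.467, 0.873, -772.064], [0.004, -0.882, -0.472, 626.35], [0.0, 0.0, 0.0, 1.0]] [[433.9, 0.0, 327.2], [0.0, 433.9, 242.3], [0.0, 0.0, 1.0]] [0.0094601 0.        0.        0.        0.       ]
top [[0.02, -0.998, 0.066, 460.404], [-0.999, -0.022, -0.029, 21.991], [0.03, -0.065, -0.997, 1205.965], [0.0, 0.0, 0.0, 1.0]] [[474.6, 0.0, 317.9], [0.0, 474.6, 250.8], [0.0, 0.0, 1.0]] [0.03183777 0.         0.         0.         0.        ]
wrist [[0.242, 0.918, 0.313, 75.386], [0.97, -0.229, -0.081, 650.505], [-0.002, 0.324, -0.946, 372.344], [0.0, 0.0, 0.0, 1.0]] [[356.1, 0.0, 318.8], [0.0, 356.1, 244.7], [0.0, 0.0, 1.0]] [-0.00599633  0.          0.          0.          0.        ]
{'time_s': 0.15, 'qpos': array([-1.37002019,  0.46819481, -0.01163734,  1.60341027,  0.00600643,
        1.07134353, -0.05626171]), 'joint_velocities': array([-0.00040211, -0.00335861,  0.0002907 , -0.00352504, -0.00080255,
       -0.00204819, -0.00131192]), 'tau': array([ 7.38073395e-04, -5.32787418e+01,  2.16047047e-02, -2.51551688e+01,
        1.14492083e-02,  5.58364496e-03, -1.49261450e-05]), 'tcp_pos': array([156.87076999, 630.59759853, 403.94481472]), 'eef_rot': array([ 0.08550563,  0.70188531, -0.08643861,  0.70183628]), 'contact_force': array([ 1.06215741,  0.21751749, -0.10748531]), 'moment': array([-0.0154482 ,  0.0010096 , -0.02314587]), 'grip_width': 85.47709138122785}
```

View pics/side0.png

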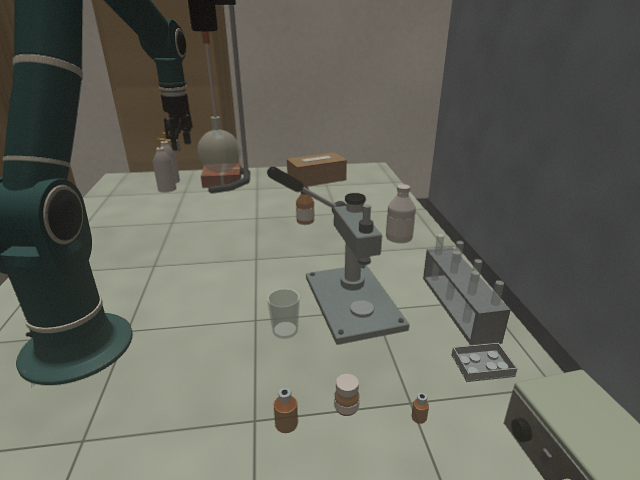

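View pics/top0.png

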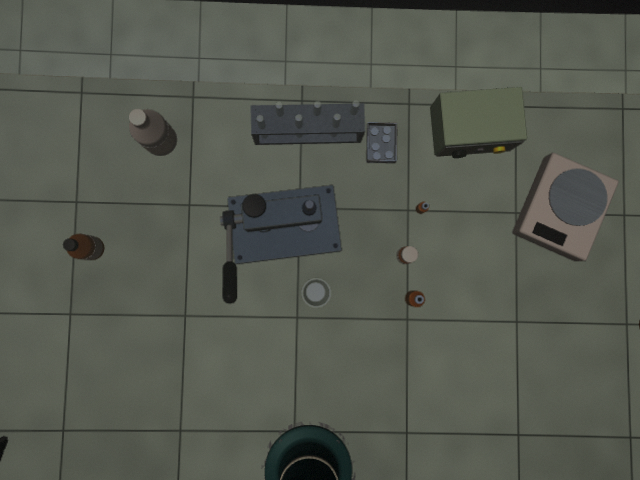

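The side view shows the large vial at about (286,410), the jar at (347,394), the small vial at (421,408), the beaker at (284,312) and the press at (355,290). In the top view they are at (417,298), (409,255), (423,208), (316,292) and around (285,225).

```bash
python3 - <<'E'
import cv2,numpy as np
a=cv2.imread('pics/top0.png')
cv2.imwrite('pics/top0c.png',cv2.resize(a[170:320,210:360],None,fx=4,fy=4,interpolation=cv2.INTER_CUBIC))
b=cv2.imread('pics/side0.png')
cv2.imwrite('pics/side0c.png',cv2.resize(b[160:350,250:420],None,fx=3.1,fy=3.1,interpolation=cv2.INTER_CUBIC))
x=cv2.resize(a[190:315,385:445],None,fx=4.5,fy=4.5,interpolation=cv2.INTER_CUBIC)
y=cv2.resize(b[375:440,265:305],None,fx=8,fy=8,interpolation=cv2.INTER_CUBIC)
H=max(x.shape[0],y.shape[0]);z=np.zeros((H,x.shape[1]+y.shape[1],3),np.uint8);z[:x.shape[0],:x.shape[1]]=x;z[:y.shape[0],x.shape[1]:]=y
cv2.imwrite('pics/vials0c.png',z)
E
```

```text
(no output)
```

View pics/top0c.png

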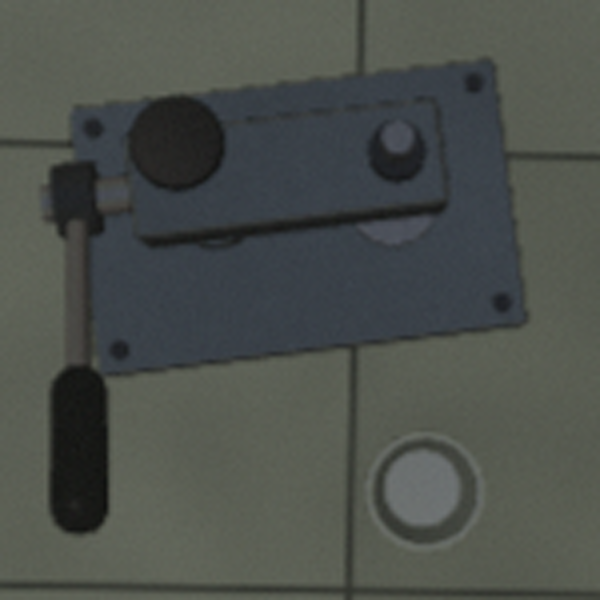

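View pics/side0c.png

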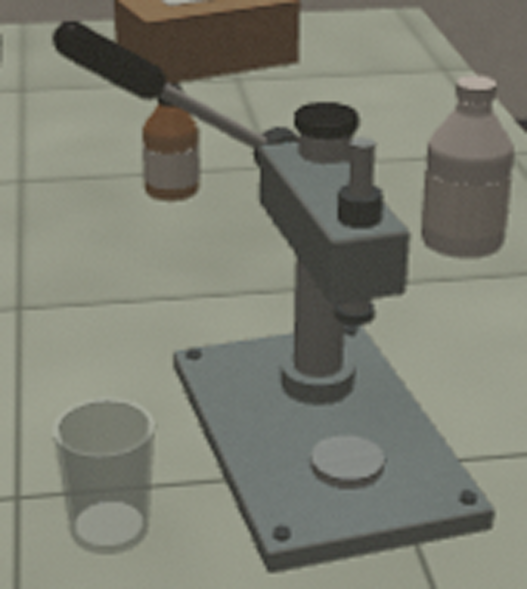

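View pics/vials0c.png

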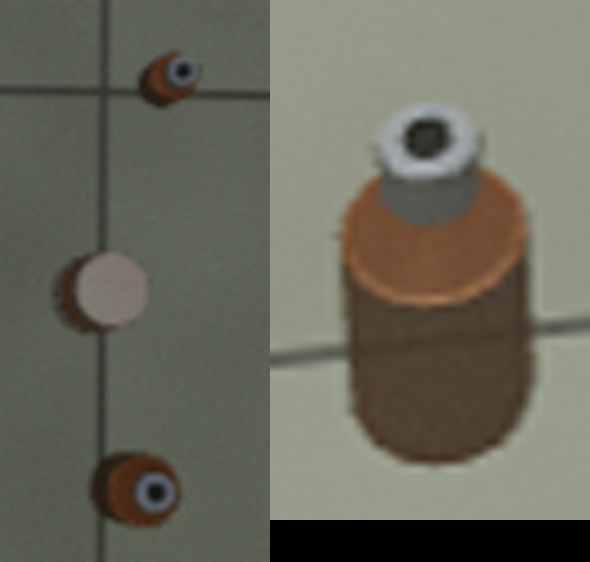

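The top crop shows the base plate corners at (72,107), (495,62), (525,322) and (100,375). The side crop shows the anvil disc at (348,460). The larger vial's cap is at (155,491) in the top crop and (158,138) in the side crop.

```bash
cat > m1.py <<'E'
from h import *
t=load('top0'); s=load('side0')
def f(off,k,uv): return [off[0]+(uv[0]+.5)/k-.5, off[1]+(uv[1]+.5)/k-.5]
T=lambda u,v:f((210,170),4,(u,v)); S=lambda u,v:f((250,160),3.1,(u,v))
cp=np.array([[85,195],[85,-75],[-85,-75],[-85,195]],float)
w=np.array([onz(t,T(*p),20)[:2] for p in [(72,107),(495,62),(525,322),(100,375)]])
def fit(a,b):
    ca,cb=a.mean(0),b.mean(0); U,_,V=np.linalg.svd((a-ca).T@(b-cb)); R=(U@V).T; t=cb-R@ca
    return R,t,(a@R.T+t-b)
R,tt,res=fit(cp,w); print('top',tt,np.degrees(np.arctan2(R[1,0],R[0,0])),res.round(1).tolist())
ws=np.array([onz(s,S(*p),20)[:2] for p in [(175,355),(490,515),(268,560)]])
R2,t2,res=fit(cp[[3,1,2]],ws); print('side',t2,np.degrees(np.arctan2(R2[1,0],R2[0,0])),res.round(1).tolist())
print('anvil side',onz(s,S(348,459),30))
V1=f((385,190),4.5,(155,491)); V2=f((265,375),8,(158,138))
print('vial cap top z75',onz(t,V1,75),'side',onz(s,V2,75),tri(t,V1,s,V2))
for n,uv,z in [('jar',(111,289),62),('small',(182,71),52)]: print(n,onz(t,f((385,190),4.5,uv),z))
print('beaker rim',onz(t,T(426,491),90),'bottom',onz(t,T(423,487),0), 'side bottom',onz(s,S(109,527),0))
# handle
print('grip predicted', R@np.array([-132,170])+tt, 200+90.4, 'hinge',R@np.array([0,170])+tt)
gp=np.r_[R@np.array([-132,170])+tt,290.4]; print(proj(t,gp),proj(s,gp),'seen',T(79,450),S(112,62))
E
python3 m1.py
```

```text
top [613.20475776  14.06687156] 7.906914980514249 [[0.5, 1.9], [2.0, -0.7], [-2.1, -2.3], [-0.4, 1.1]]
side [610.6619255    4.51414558] 7.910869062995711 [[-2.3, 2.9], [4.3, -2.5], [-1.9, -0.5]]
anvil side [612.38686386   8.62515533  30.        ]
vial cap top z75 [ 425.65010579 -254.00521543   75.        ] side [ 423.99088382 -256.09651172   75.        ] (array([ 424.79962705, -254.42934521,   73.17248056]), np.float64(1.5888108267988332))
jar [ 533.20046125 -232.76210813   62.        ]
small [ 654.33695855 -273.05365584   52.        ]
beaker rim [436.13325164  -7.79797161  90.        ] bottom [436.66092442  -8.24924057   0.        ] side bottom [435.32936503  -7.8972079    0.        ]
grip predicted [459.07380409 164.29219939] 290.4 hinge [589.81886266 182.45065911]
[[229.21498742 280.97076645]] [[285.73721817 178.58400545]] seen [229.375, 282.125] [285.7903225806452, 179.66129032258064]
```

View pics/wrist0.png

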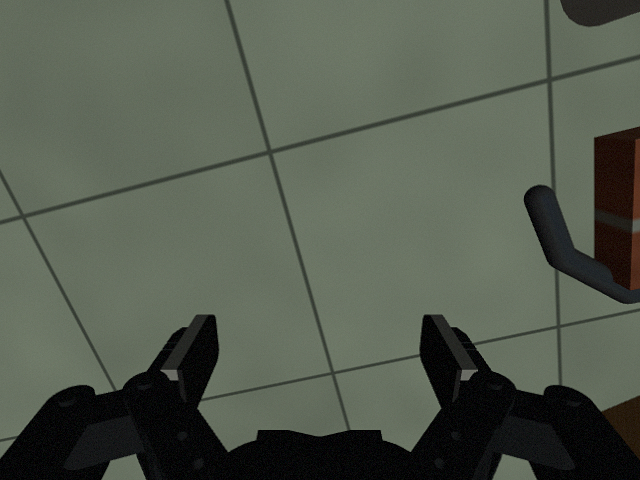

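Top and side agree to a few mm: vial at about (425,-254), anvil at about (612,11), and the predicted lever grip lands on the observed handle. I'll approach the vial diagonally, heading 50° and tilted 25° down, with the wrist camera on top. Keeping that same orientation lets me place it on the anvil from the open corner of the throat, clear of the beaker.

```bash
cat >> h.py <<'E'
from scipy.spatial.transform import Rotation as Ro, Slerp
def Rt(head,tilt):  # camera on top
    h,a=np.radians([head,tilt]); x=np.array([np.cos(a)*np.cos(h),np.cos(a)*np.sin(h),-np.sin(a)])
    z=np.array([-np.sin(a)*np.cos(h),-np.sin(a)*np.sin(h),-np.cos(a)]); return Ro.from_matrix(np.c_[x,np.cross(z,x),z])
def rows(p0,R0,p1,R1,n,hand):
    sl=Slerp([0,1],Ro.concatenate([R0,R1])); 
    for i in range(n):
        Ra,Rb=sl(i/n),sl((i+1)/n); t=Ra.inv().apply((np.array(p1)-p0)/n); r=np.degrees((Ra.inv()*Rb).as_rotvec())
        print('%.1f %.1f %.1f %.2f %.2f %.2f %g;'%(*t,*r,hand))
def st(): s=monitor.state(); return s['tcp_pos'],Ro.from_quat(s['eef_rot']),s
E
python3 - <<'E'
from h import *
p,R,s=st(); print(R.as_matrix().round(3))
c=load('wrist0'); T=c['world_from_camera']; print('cam in tool',R.inv().apply(T[:3,3]-p), (R.inv().as_matrix()@T[:3,:3]).round(3).tolist())
h=Rt(50,25); print(h.as_matrix().round(3)); Rd=Rt(180,90)
v=np.array([425,-254.5,35.]); x=h.as_matrix()[:,0]
print('grasp tcp',v-155*x,'pre',v-245*x)
up=p+[0,0,170]
via=np.array([520,150,574.])
Rdv=Rt(100,90)
rows(up,R,via,Rdv,13,1)
E
```

```text
[[-0.     0.241  0.97 ]
 [-0.001  0.97  -0.241]
 [-1.    -0.001  0.   ]]
cam in tool [ 31.59319559  -0.30711282 -83.883867  ] [[0.001, -0.324, 0.946], [1.0, -0.001, -0.001], [0.001, 0.946, 0.324]]
[[ 0.583  0.766 -0.272]
 [ 0.694 -0.643 -0.324]
 [-0.423 -0.    -0.906]]
grasp tcp [ 334.70267051 -362.11216682  100.50583057] pre [ 282.27196306 -424.59665078  138.54147413]
0.0 -29.1 36.0 5.08 0.00 0.00 1;
0.0 -25.8 38.5 5.08 0.00 0.00 1;
0.0 -22.3 40.6 5.08 0.00 0.00 1;
0.0 -18.6 42.4 5.08 0.00 0.00 1;
0.0 -14.8 43.9 5.08 0.00 0.00 1;
0.0 -10.9 45.0 5.08 0.00 0.00 1;
0.0 -6.8 45.8 5.08 0.00 0.00 1;
0.0 -2.8 46.3 5.08 0.00 0.00 1;
0.0 1.4 46.3 5.08 0.00 0.00 1;
0.0 5.5 46.0 5.08 0.00 0.00 1;
0.0 9.5 45.4 5.08 0.00 0.00 1;
-0.0 13.5 44.3 5.08 0.00 0.00 1;
-0.0 17.4 43.0 5.08 0.00 0.00 1;
```

```bash
python3 -m creep '-42 0 0 0 0 0 1;-42 0 0 0 0 0 1;-43 0 0 0 0 0 1;-43 0 0 0 0 0 1'
python3 -m creep '0 -29 36 5 0 0 1;0 -26 38 5 0 0 1;0 -22 41 5 0 0 1;0 -19 42 5 0 0 1;0 -15 44 5 0 0 1'
python3 -m creep '0 -11 45 5 0 0 1;0 -7 46 5 0 0 1;0 -3 46 5 0 0 1;0 1 46 5 0 0 1;0 5 46 5 0 0 1'
python3 -m creep '0 10 45 5 0 0 1;0 13 44 5 0 0 1;0 17 43 5 0 0 1'
python3 - <<'E'
from h import *
p,R,s=st(); print(p,s['qpos'].round(2)); print(R.as_matrix().round(2))
h=Rt(50,25); x=h.as_matrix()[:,0]; v=np.array([425,-254.5,35.])
tgt=v-245*x+[0,0,150]; mid=(p+tgt)/2; print(tgt)
rows(p,R,tgt,h,14,1)
E
```

```text
time_s: 0.55
tcp_pos: [156.9, 630.5, 576.1]
eef_rot: [0.086, 0.702, -0.086, 0.702]
contact_force: [0.5, -0.2, -0.4]
grip_width: 85.5
time_s: 1.05
tcp_pos: [297.3, 444.5, 574.5]
eef_rot: [0.237, 0.666, -0.237, 0.666]
contact_force: [1.4, 0.5, 0.3]
grip_width: 85.8
time_s: 1.55
tcp_pos: [437.3, 260.5, 574.7]
eef_rot: [0.376, 0.599, -0.375, 0.599]
contact_force: [0.9, 0.1, 0.1]
grip_width: 85.4
time_s: 1.85
tcp_pos: [522.1, 151.5, 574.7]
eef_rot: [0.451, 0.545, -0.45, 0.545]
contact_force: [0.6, 0.9, 0.2]
grip_width: 85.3
[522.14765543 151.52017091 574.72293586] [-0.77  0.15  0.5   1.66 -0.07  1.34 -0.08]
[[ 0.    0.98  0.19]
 [ 0.    0.19 -0.98]
 [-1.    0.   -0.  ]]
[ 282.27196306 -424.59665078  288.54147413]
20.4 -24.6 37.2 3.22 4.32 2.05 1;
16.7 -23.1 39.9 3.22 4.32 2.05 1;
12.8 -21.3 42.3 3.22 4.32 2.05 1;
8.8 -19.2 44.3 3.22 4.32 2.05 1;
4.7 -16.9 45.8 3.22 4.32 2.05 1;
0.7 -14.4 46.9 3.22 4.32 2.05 1;
-3.4 -11.7 47.5 3.22 4.32 2.05 1;
-7.3 -8.8 47.7 3.22 4.32 2.05 1;
-11.2 -5.8 47.4 3.22 4.32 2.05 1;
-14.9 -2.7 46.7 3.22 4.32 2.05 1;
-18.4 0.5 45.5 3.22 4.32 2.05 1;
-21.7 3.7 43.8 3.22 4.32 2.05 1;
-24.7 6.9 41.8 3.22 4.32 2.05 1;
-27.5 10.2 39.3 3.22 4.32 2.05 1;
```

```bash
python3 -m creep '0 -25 37 3.2 4.3 2 1;0 -23 40 3.2 4.3 2 1;6 -21 42 3.2 4.3 2 1;6 -19 44 3.2 4.3 2 1;5 -17 46 3.2 4.3 2 1'
python3 -m creep '1 -14 47 3.2 4.3 2 1;-3 -12 47 3.2 4.3 2 1;-7 -9 48 3.2 4.3 2 1;-11 -6 47 3.2 4.3 2 1;-15 -3 47 3.2 4.3 2 1'
python3 - <<'E'
from h import *
p,R,s=st(); print(p,s['qpos'].round(2)); print(R.as_matrix().round(2))
h=Rt(50,25); x=h.as_matrix()[:,0]; v=np.array([425,-254.5,35.])
tgt=v-255*x+[0,0,60]; print(tgt)
rows(p,R,tgt,h,8,1)
E
```

```text
time_s: 2.35
tcp_pos: [434.5, -57.4, 519.0]
eef_rot: [0.644, 0.528, -0.379, 0.403]
contact_force: [0.8, -0.7, -0.0]
grip_width: 85.4
time_s: 2.85
tcp_pos: [349.9, -262.5, 417.1]
eef_rot: [0.796, 0.479, -0.285, 0.238]
contact_force: [1.2, -0.8, -0.3]
grip_width: 85.3
[ 349.91368136 -262.53326211  417.10877844] [-0.13  0.29  1.09  2.13 -0.97  1.47  1.01]
[[ 0.38  0.9  -0.23]
 [ 0.63 -0.43 -0.65]
 [-0.68  0.1  -0.72]]
[ 276.4463289  -431.53937122  202.76765674]
1.5 -2.0 35.2 1.64 2.17 1.08 1;
0.2 -1.0 35.3 1.64 2.17 1.08 1;
-1.2 0.0 35.3 1.64 2.17 1.08 1;
-2.5 1.1 35.2 1.64 2.17 1.08 1;
-3.8 2.1 35.1 1.64 2.17 1.08 1;
-5.1 3.2 34.8 1.64 2.17 1.08 1;
-6.3 4.3 34.5 1.64 2.17 1.08 1;
-7.5 5.4 34.1 1.64 2.17 1.08 1;
```

```bash
python3 -m creep '1 -2 35 1.6 2.2 1.1 1;0 -1 35 1.6 2.2 1.1 1;-1 0 35 1.6 2.2 1.1 1'
python3 - <<'E'
from h import *
p,R,s=st(); print(p,s['qpos'].round(2)); print(R.as_matrix().round(2))
snap('wrist','w1')
E
```

```text
time_s: 3.15
tcp_pos: [322.5, -326.0, 336.4]
eef_rot: [0.833, 0.457, -0.254, 0.183]
contact_force: [0.6, 0.4, 0.2]
grip_width: 85.0
[ 322.46339306 -325.95851599  336.37040399] [ 0.18  0.56  0.98  2.12 -1.13  1.64  1.26]
[[ 0.45  0.85 -0.26]
 [ 0.67 -0.52 -0.54]
 [-0.59  0.07 -0.8 ]]
```

View pics/w1.png

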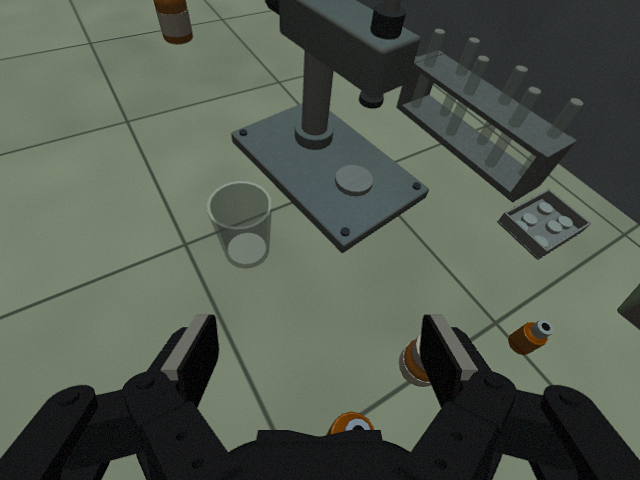

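The wrist view shows the anvil disc centred at about (354,180), and the vial's cap peeking in at (352,425) between the jaws. j5 and j6 are getting near their limits, so before going on I'll identify the kinematics and check which headings are feasible.

```bash
cat > kin.py <<'E'
import numpy as np, itertools
from scipy.spatial.transform import Rotation as Ro
from scipy.optimize import least_squares
E='xyz'
def fk(q,sg,L):
    ax=['z','y','z','y','z','y','z']
    R=Ro.identity(); p=np.array([0,0,0.])
    offs={1:np.array([L[3],0,L[0]]),3:np.array([L[4],0,L[1]]),4:np.array([-L[4]+L[6],0,0]),5:np.array([L[5],0,L[2]])}
    for i in range(7):
        if i in offs: p=p+R.apply(offs[i])
        R=R*Ro.from_euler(ax[i],sg[i]*q[i])
    p=p+R.apply([L[8],0,L[7]])
    return p,R
E
python3 - <<'E'
from kin import *
D=[([-1.37002019,0.46819481,-0.01163734,1.60341027,0.00600643,1.07134353,-0.05626171],[156.87,630.6,403.94],[0.0855,0.7019,-0.0864,0.7018]),
([-0.77,.15,.5,1.66,-.07,1.34,-.08],[522.15,151.52,574.72],[0.451,0.545,-0.45,0.545]),
([-.13,.29,1.09,2.13,-.97,1.47,1.01],[349.9,-262.5,417.1],[0.796,0.479,-0.285,0.238]),
([.18,.56,.98,2.12,-1.13,1.64,1.26],[322.46,-325.96,336.37],[0.833,0.457,-0.254,0.183])]
best=[]
for s in itertools.product([1,-1],repeat=4):
    sg=[s[0],1,s[1],1,s[2],1,s[3]]
    L=[300,400,400,0,0,0,0,100,0]
    Rs=[Ro.from_quat(d[2]).inv()*fk(d[0],sg,L)[1] for d in D]
    m=Ro.concatenate(Rs).mean(); e=max((m.inv()*r).magnitude() for r in Rs); best.append((e,sg,m))
best.sort(key=lambda b:b[0])
for b in best[:3]: print(b[0],b[1],b[2].as_matrix().round(2).tolist())
sg=best[0][1]
f=lambda L:np.concatenate([fk(d[0],sg,L)[0]-d[1] for d in D]+[np.array(L)[[3,4,5,6,8]]*.02])
r=least_squares(f,[300,400,400,0,0,0,0,100,0]); print(r.x.round(1),f(r.x)[:12].round(1))
E
```

```text
0.012834086263328614 [-1, 1, -1, 1, -1, 1, -1] [[0.0, 0.0, 1.0], [-1.0, -0.0, 0.0], [0.0, -1.0, 0.0]]
0.749032817419509 [1, 1, -1, 1, -1, 1, 1] [[0.03, 0.01, 1.0], [0.54, 0.84, -0.03], [-0.84, 0.54, 0.02]]
1.117515385604735 [-1, 1, 1, 1, 1, 1, 1] [[-0.31, 0.61, 0.73], [-0.65, -0.7, 0.31], [0.7, -0.38, 0.61]]
[290.8 514.7 462.3 -34.5  -8.1  22.3  19.   81.  -75.8] [-29.5   4.7   3.5   2.2   0.   -3.3  -3.4  -2.7  -0.9   3.7   1.9   0.6]
```

```bash
cat > kin.py <<'E'
import numpy as np
from scipy.spatial.transform import Rotation as Ro
from scipy.optimize import least_squares
SG=[-1,1,-1,1,-1,1,-1]; AX='zyzyzyz'
Rtool=Ro.from_matrix([[0,0,1],[-1,0,0],[0,-1,0]]).inv()
def fk(q,L):
    L=np.reshape(L,(7,3)); R=Ro.identity(); p=np.zeros(3)
    for i in range(7):
        R=R*Ro.from_euler(AX[i],SG[i]*q[i]); p=p+R.apply(L[i])
    return p,R*Rtool.inv()
lo=np.array([-2.53,-.31,-1.57,.28,-1.29,.15,-2.92]);hi=np.array([2.53,2.02,1.55,2.44,4.43,1.84,2.92])
def ik(p,R,q0,L,marg=0.03):
    c=(lo+hi)/2
    f=lambda q:np.r_[(fk(q,L)[0]-p)/1000*3,(R.inv()*fk(q,L)[1]).as_rotvec(),0.001*(q-q0)]
    return least_squares(f,np.clip(q0,lo+marg+.001,hi-marg-.001),bounds=(lo+marg,hi-marg))
E
python3 - <<'E'
from kin import *
from workcell import monitor
import json
s=monitor.state()
D=[([-1.37002019,0.46819481,-0.01163734,1.60341027,0.00600643,1.07134353,-0.05626171],[156.87,630.6,403.94]),
([-0.77,.15,.5,1.66,-.07,1.34,-.08],[522.15,151.52,574.72]),
([-.13,.29,1.09,2.13,-.97,1.47,1.01],[349.9,-262.5,417.1]),
(s['qpos'].tolist(),s['tcp_pos'].tolist())]
L0=np.zeros((7,3));L0[0]=[0,0,300];L0[2]=[0,0,450];L0[4]=[0,0,450];L0[6]=[0,0,100]
w=np.full((7,3),.05);w[[0,2,4,6],2]=.002
f=lambda x:np.r_[np.concatenate([fk(q,x)[0]-p for q,p in D]),(w*(x.reshape(7,3)-L0)).ravel()]
r=least_squares(f,L0.ravel()); print(r.x.reshape(7,3).round(1).tolist()); print(f(r.x)[:12].round(1))
json.dump(D,open('D.json','w')); np.save('L.npy',r.x)
print(((Ro.from_quat(s['eef_rot']).inv())*fk(s['qpos'],r.x)[1]).magnitude())
E
```

```text
[[5.3, -12.4, 300.3], [7.5, -12.4, 0.1], [6.8, -4.9, 505.7], [-0.2, -4.9, -0.0], [-3.5, 0.1, 444.9], [-8.8, 0.1, 0.0], [-2.2, 1.3, 130.8]]
[-0.1  0.1  0.  -0.  -0.2 -0.   0.1  0.3 -0.  -0.2 -0.2  0. ]
2.0943951023931953
```

```bash
sed -i 's/R\*Rtool.inv()/R*Rtool/' kin.py; cat > feas.py <<'E'
from kin import *; from h import Rt
L=np.load('L.npy'); from workcell import monitor
q=monitor.state()['qpos']; rng=np.random.default_rng(0)
def best(p,R):
    b=None
    for k in range(6):
        q0=q if k==0 else np.clip(q+rng.normal(0,.5,7),lo,hi)
        r=ik(p,R,q0,L); pe=np.linalg.norm(fk(r.x,L)[0]-p); oe=np.degrees((R.inv()*fk(r.x,L)[1]).magnitude())
        m=np.minimum(r.x-lo,hi-r.x).min()
        sc=(pe+oe*3>2, np.abs(r.x-q).max())
        if b is None or sc<b[0]: b=(sc,pe,oe,m,r.x)
    return b
print((best.__name__,))
for h in (20,35,50,65):
  for t in (25,35):
    R=Rt(h,t); x=R.as_matrix()[:,0]; o=[]
    for v in ([425,-254.5,35],[612,11,65]):
      for d in (155,235):
        b=best(np.array(v)-d*x,R); o.append('%s pe%.0f oe%.1f m%.2f %s'%('OK ' if not b[0][0] else 'NO',b[1],b[2],b[3],b[4].round(1).tolist()))
    print(h,t,*o,sep='\n   ')
E
timeout 500 python3 feas.py
```

```text
('best',)
20
   25
   NO pe7 oe1.7 m0.03 [1.9, 1.3, -1.0, 2.2, -1.3, 0.2, 1.4]
   OK  pe0 oe0.0 m0.03 [1.9, 1.1, -0.9, 2.3, -1.3, 0.4, 1.4]
   NO pe98 oe25.1 m0.03 [1.2, 1.2, -1.1, 2.1, -1.3, 0.2, 1.0]
   NO pe99 oe22.2 m0.03 [1.4, 1.1, -1.1, 2.3, -1.3, 0.2, 1.0]
20
   35
   NO pe14 oe3.2 m0.03 [1.7, 1.1, -0.9, 2.2, -1.3, 0.2, 1.2]
   OK  pe0 oe0.0 m0.03 [1.8, 0.9, -0.9, 2.3, -1.3, 0.3, 1.2]
   NO pe85 oe21.6 m0.03 [0.8, 0.8, -0.8, 2.1, -1.3, 0.2, 0.5]
   NO pe82 oe18.6 m0.03 [1.1, 0.6, -1.0, 2.3, -1.3, 0.2, 0.5]
35
   25
   OK  pe0 oe0.0 m0.03 [1.4, 1.0, -0.5, 2.1, -1.3, 0.8, 1.3]
   OK  pe0 oe0.0 m0.03 [1.2, 0.8, -0.1, 2.1, -1.3, 1.1, 1.4]
   NO pe50 oe12.9 m0.03 [1.2, 1.2, -1.1, 2.1, -1.3, 0.2, 1.1]
   NO pe41 oe9.7 m0.03 [1.4, 1.2, -1.1, 2.2, -1.3, 0.2, 1.1]
35
   35
   OK  pe0 oe0.0 m0.03 [1.3, 0.9, -0.5, 2.2, -1.3, 0.6, 1.2]
   OK  pe0 oe0.0 m0.03 [1.1, 0.7, -0.1, 2.2, -1.3, 1.0, 1.3]
   NO pe45 oe11.7 m0.03 [1.0, 1.0, -0.9, 2.1, -1.3, 0.2, 0.8]
   NO pe36 oe8.4 m0.03 [1.2, 0.9, -1.0, 2.2, -1.3, 0.2, 0.8]
50
   25
   OK  pe0 oe0.0 m0.03 [0.9, 0.9, 0.1, 2.0, -1.3, 1.3, 1.4]
   O
[... 228 characters left out ...]
, -1.3, 1.2, 1.3]
   OK  pe0 oe0.0 m0.03 [0.6, 0.9, 0.6, 2.0, -1.3, 1.5, 1.4]
   NO pe4 oe1.0 m0.03 [1.0, 1.0, -0.9, 2.1, -1.3, 0.2, 1.0]
   OK  pe0 oe0.0 m0.03 [1.0, 0.8, -0.8, 2.1, -1.3, 0.4, 1.0]
65
   25
   OK  pe0 oe0.0 m0.03 [0.5, 1.1, 0.6, 1.9, -1.3, 1.7, 1.5]
   OK  pe0 oe0.0 m0.04 [0.6, 1.1, 0.7, 1.8, -1.2, 1.8, 1.5]
   OK  pe0 oe0.0 m0.03 [0.7, 0.9, -0.5, 1.9, -1.3, 0.8, 1.1]
   OK  pe0 oe0.0 m0.03 [0.7, 0.8, -0.2, 1.9, -1.3, 1.0, 1.1]
65
   35
   OK  pe0 oe0.0 m0.04 [0.4, 1.0, 0.6, 1.9, -1.2, 1.6, 1.4]
   OK  pe0 oe0.0 m0.11 [0.5, 1.0, 0.8, 1.9, -1.2, 1.7, 1.4]
   OK  pe0 oe0.0 m0.03 [0.6, 0.8, -0.3, 1.9, -1.3, 0.7, 1.0]
   OK  pe0 oe0.0 m0.03 [0.5, 0.7, -0.1, 2.0, -1.3, 1.0, 1.0]
```

```bash
cat > feas2.py <<'E'
from kin import *; from h import Rt
L=np.load('L.npy'); from workcell import monitor
q=monitor.state()['qpos']; rng=np.random.default_rng(0)
def best(p,R):
    b=(9,0,None)
    for k in range(8):
        q0=q if k==0 else np.clip(q+rng.normal(0,.6,7),lo,hi)
        for mg in (.3,.2,.1,.03):
            if b[2] is not None and mg<=b[1]: break
            r=ik(p,R,q0,L,mg); pe=np.linalg.norm(fk(r.x,L)[0]-p)
            if pe<2: b=(pe,mg,r.x); break
    return b
for h in (65,75,85,95):
  for t in (20,30,45):
    R=Rt(h,t); x=R.as_matrix()[:,0]; o=[]
    for v in ([425,-254.5,35],[612,11,65]):
      for d in (155,235):
        b=best(np.array(v)-d*x,R); o.append('m%.2f %s'%(b[1],None if b[2] is None else b[2].round(1).tolist()))
    print(h,t,*o)
E
timeout 560 python3 feas2.py
```

```text
65 20 m0.30 [0.9, 1.0, 0.0, 1.8, -1.0, 1.4, 1.3] m0.30 [1.0, 1.0, 0.1, 1.7, -0.9, 1.5, 1.3] m0.30 [1.0, 1.1, -0.8, 1.9, -1.0, 0.6, 1.0] m0.30 [1.0, 1.0, -0.7, 1.9, -1.0, 0.8, 1.0]
65 30 m0.30 [0.9, 0.9, 0.1, 1.9, -1.0, 1.3, 1.3] m0.30 [0.8, 0.9, 0.3, 1.8, -1.0, 1.5, 1.3] m0.30 [0.9, 1.0, -0.7, 1.9, -1.0, 0.6, 0.9] m0.30 [0.9, 0.9, -0.6, 1.9, -1.0, 0.8, 0.9]
65 45 m0.30 [0.7, 0.8, 0.2, 2.0, -1.0, 1.1, 1.2] m0.30 [0.6, 0.8, 0.5, 1.9, -1.0, 1.3, 1.2] m0.30 [0.6, 0.8, -0.5, 1.9, -1.0, 0.5, 0.7] m0.30 [0.6, 0.6, -0.3, 2.0, -1.0, 0.7, 0.7]
75 20 m0.30 [0.8, 1.0, 0.1, 1.7, -0.9, 1.5, 1.3] m0.30 [1.1, 1.0, -0.1, 1.6, -0.7, 1.5, 1.1] m0.30 [0.8, 1.0, -0.5, 1.8, -1.0, 0.9, 1.0] m0.30 [0.8, 1.0, -0.4, 1.8, -1.0, 1.1, 1.0]
75 30 m0.30 [0.6, 1.0, 0.3, 1.8, -1.0, 1.5, 1.4] m0.30 [0.8, 0.9, 0.2, 1.7, -0.8, 1.5, 1.3] m0.30 [0.7, 0.9, -0.5, 1.8, -1.0, 0.9, 0.9] m0.30 [0.7, 0.8, -0.3, 1.8, -1.0, 1.1, 0.9]
75 45 m0.30 [0.5, 0.9, 0.4, 1.9, -1.0, 1.3, 1.3] m0.30 [0.4, 0.9, 0.7, 1.8, -1.0, 1.5, 1.4] m0.30 [0.4, 0.8, -0.2, 1.9, -1.0, 0.8, 0.8] m0.30 [0.4, 0.7, -0.0, 1.9, -1.0, 1.0, 0.8]
85 20 m0.30 [0.9, 1
[... 359 characters left out ...]
, 0.9, 0.6, 1.8, -1.0, 1.4, 1.5] m0.30 [0.4, 0.9, 0.6, 1.7, -0.9, 1.5, 1.4] m0.30 [0.2, 0.8, 0.0, 1.8, -1.0, 1.0, 0.9] m0.30 [0.2, 0.7, 0.2, 1.8, -1.0, 1.2, 0.9]
95 20 m0.30 [1.0, 1.1, -0.3, 1.5, -0.4, 1.5, 1.1] m0.10 [1.0, 1.1, -0.2, 1.4, -0.5, 1.7, 1.1] m0.30 [0.4, 1.0, -0.1, 1.6, -1.0, 1.4, 1.0] m0.30 [0.5, 1.0, -0.1, 1.5, -0.9, 1.5, 1.0]
95 30 m0.30 [0.7, 1.0, 0.2, 1.6, -0.7, 1.5, 1.3] m0.30 [1.1, 1.0, -0.4, 1.4, -0.3, 1.5, 0.9] m0.30 [0.3, 0.9, 0.0, 1.6, -1.0, 1.3, 1.0] m0.30 [0.3, 0.9, 0.2, 1.5, -1.0, 1.5, 1.0]
95 45 m0.30 [0.3, 1.0, 0.7, 1.8, -1.0, 1.5, 1.6] m0.30 [0.5, 0.9, 0.5, 1.6, -0.7, 1.5, 1.4] m0.30 [0.1, 0.8, 0.2, 1.7, -1.0, 1.2, 1.0] m0.30 [0.0, 0.8, 0.4, 1.6, -1.0, 1.4, 1.0]
```

```bash
python3 - <<'E'
from h import *
c=load('w1'); s0=load('side0')
print('anvil wrist',onz(c,(354,180),30),'vial cap wrist?',onz(c,(356,428),75))
print('plate origin check: screws etc skip; tri', tri(c,(354,180),s0,(250+348.5/3.1-.5,160+459.5/3.1-.5)))
p,R,s=st()
h=Rt(75,25); x=h.as_matrix()[:,0]; v=np.array([425,-254.5,36.])
tgt=v-240*x+[0,0,70]; print('tgt',tgt,'pre',v-240*x)
rows(p,R,tgt,h,8,1)
E
```

```text
anvil wrist [608.35330384   8.15779845  30.        ] vial cap wrist? [ 423.07083194 -252.52603915   75.        ]
plate origin check: screws etc skip; tri (array([612.78242331,  12.63099522,  25.66227951]), np.float64(2.504528688219359))
tgt [ 368.70326816 -464.60226354  207.42838282] pre [ 368.70326816 -464.60226354  137.42838282]
0.7 13.0 20.0 -0.65 1.50 -2.01 1;
-0.3 12.8 20.2 -0.65 1.50 -2.01 1;
-1.3 12.5 20.3 -0.65 1.50 -2.01 1;
-2.3 12.2 20.4 -0.65 1.50 -2.01 1;
-3.2 11.9 20.5 -0.65 1.50 -2.01 1;
-4.2 11.6 20.5 -0.65 1.50 -2.01 1;
-5.1 11.2 20.5 -0.65 1.50 -2.01 1;
-6.0 10.7 20.5 -0.65 1.50 -2.01 1;
```

```bash
python3 -m creep '1 13 20 -0.6 1.5 -2 1;0 13 20 -0.7 1.5 -2 1;-1 12 20 -0.6 1.5 -2 1;-2 12 20 -0.7 1.5 -2 1;-3 12 20 -0.6 1.5 -2 1'
python3 -m creep '-4 12 20 -0.6 1.5 -2 1;-5 11 20 -0.7 1.5 -2 1;-6 11 20 -0.6 1.5 -2 1'
cat > go.py <<'E'
from h import *; import sys
def goal(v,head,tilt,n,hand,d=155):
    p,R,s=st(); h=Rt(head,tilt); x=h.as_matrix()[:,0]
    print(p.round(1),s['qpos'].round(2),'F',s['contact_force'].round(1),'w',round(float(s['grip_width']),1))
    tgt=np.array(v,float)-d*x; print('tgt',tgt.round(1)); rows(p,R,tgt,h,n,hand)
if __name__=='__main__':
    a=[float(k) for k in sys.argv[1:]]; goal(a[:3],a[3],a[4],int(a[5]),a[6],a[7])
E
python3 go.py 425 -254.5 36 75 25 3 1 240
python3 - <<'E'
from h import *
snap('wrist','w2')
E
```

```text
time_s: 3.7
tcp_pos: [355.4, -408.7, 259.6]
eef_rot: [0.798, 0.547, -0.202, 0.154]
contact_force: [0.2, -1.1, 0.3]
grip_width: 85.4
time_s: 4.0
tcp_pos: [375.2, -459.1, 214.5]
eef_rot: [0.773, 0.597, -0.169, 0.135]
contact_force: [0.1, 0.4, 0.5]
grip_width: 85.2
[ 375.2 -459.1  214.5] [ 0.63  0.91  0.53  1.68 -0.97  1.83  1.34] F [0.1 0.4 0.5] w 85.2
tgt [ 368.7 -464.6  137.4]
8.8 -1.8 24.3 0.18 -0.01 0.08 1;
8.8 -1.7 24.3 0.18 -0.01 0.08 1;
8.8 -1.7 24.3 0.18 -0.01 0.08 1;
```

View pics/w2.png

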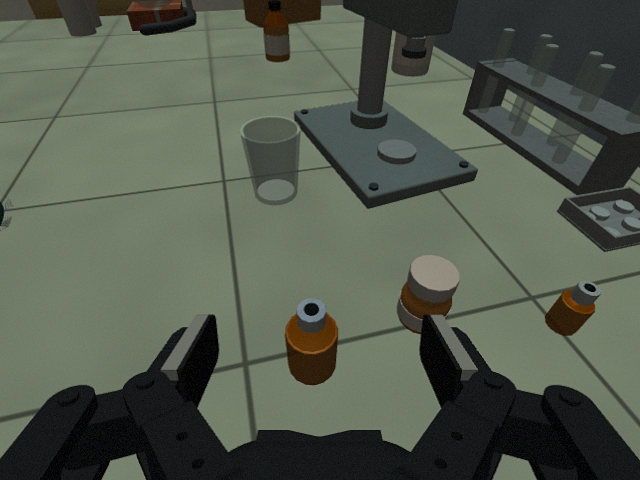

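The wrist view shows the vial between the jaws (cap at (312,310), image centre x 319), with the jar and small vial clear to the right. Next I descend while moving forward.

```bash
python3 go.py 425 -254.5 36 75 25 4 1 205
```

```text
[ 375.2 -461.   212.5] [ 0.63  0.92  0.52  1.67 -0.97  1.82  1.34] F [ 0.1 -0.2 -0.7] w 85.6
tgt [ 376.9 -434.   122.6]
15.5 -1.4 17.5 0.13 0.00 0.05 1;
15.5 -1.4 17.5 0.13 0.00 0.05 1;
15.5 -1.4 17.5 0.13 0.00 0.05 1;
15.5 -1.4 17.6 0.13 0.00 0.05 1;
```

```bash
python3 -m creep '15.5 -1.4 17.5 0.1 0 0 1;15.5 -1.4 17.5 0.1 0 0 1;15.5 -1.4 17.5 0.1 0 0 1;15.5 -1.4 17.5 0.1 0 0 1;0 0 0 0 0 0 1'
python3 go.py 425 -254.5 36 75 25 4 1 155
python3 - <<'E'
from h import *
c=snap('wrist','w3');s=snap('side','s3');cv2.imwrite('pics/s3c.png',cv2.resize(s['image'][300:480,200:440,::-1],None,fx=3,fy=3))
E
```

```text
time_s: 4.55
tcp_pos: [376.1, -428.4, 122.6]
eef_rot: [0.773, 0.597, -0.172, 0.13]
contact_force: [0.1, 0.4, 0.4]
grip_width: 85.0
[ 376.1 -428.4  122.6] [ 0.62  1.04  0.48  1.71 -1.02  1.72  1.43] F [0.1 0.4 0.4] w 85.0
tgt [ 388.6 -390.2  101.5]
11.3 0.6 0.6 -0.03 -0.04 0.08 1;
11.3 0.6 0.6 -0.03 -0.04 0.08 1;
11.3 0.6 0.5 -0.03 -0.04 0.08 1;
11.3 0.6 0.5 -0.03 -0.04 0.08 1;
```

View pics/w3.png

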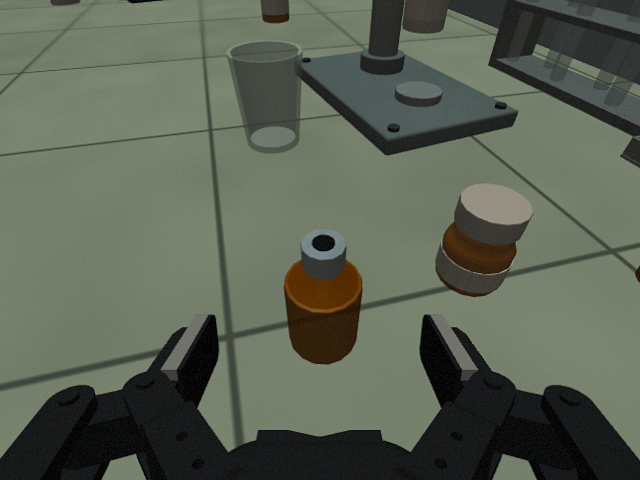

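View pics/s3c.png

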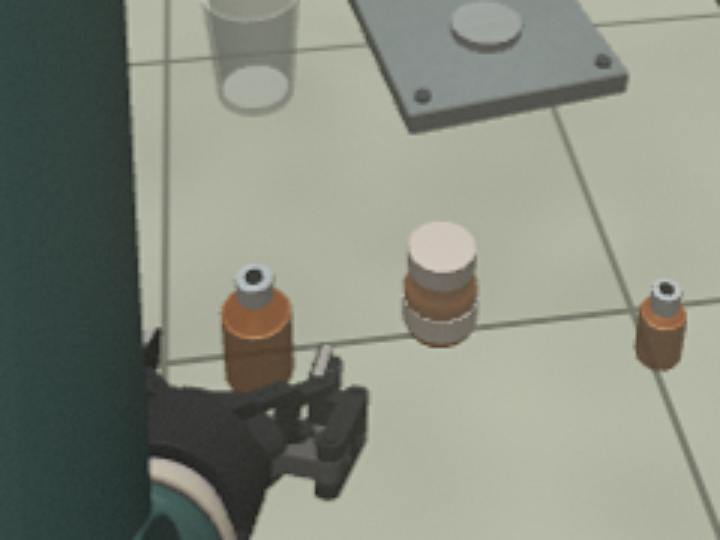

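The vial is centred between the jaws (cap (323,243), body x about 322), so I'll advance and close.

```bash
python3 -m creep '11.3 0.6 0.5 0 0 0 1;11.3 0.6 0.5 0 0 0 1;11.3 0.6 0.5 0 0 0 1;11.3 0.6 0.5 0 0 0 1;0 0 0 0 0 0 1'
python3 -c "
from h import *
snap('wrist','w4');p,R,s=st();print(p,s['qpos'].round(2));rows(p,R,p,Rt(75,25),1,1)"
```

```text
time_s: 5.15
tcp_pos: [389.9, -391.5, 104.2]
eef_rot: [0.773, 0.596, -0.17, 0.132]
contact_force: [1.1, -0.8, 0.1]
grip_width: 85.2
[ 389.52745527 -392.53911451  104.56526463] [ 0.58  1.05  0.46  1.76 -1.07  1.66  1.44]
0.0 0.0 0.0 0.15 -0.06 0.18 1;
```

View pics/w4.png

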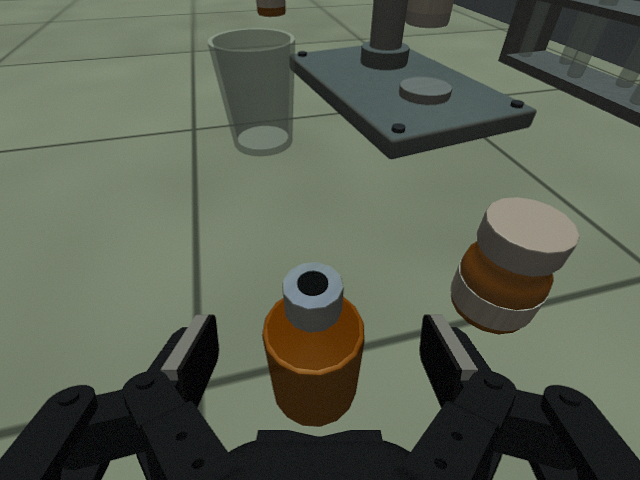

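The vial is between the pads and about 2 mm left of centre. I'll trim by 2 mm sideways and 3 mm down, then close.

```bash
python3 -m creep '2 -2 3 0 0 0 1;0 0 0 0 0 0 0.6;0 0 0 0 0 0 0.3;0 0 0 0 0 0 0.3;0 0 0 0 0 0 0.3' 40
python3 -m creep '0 0 0 0 0 0 0.3;0 0 0 0 0 0 0.3;0 0 0 0 0 0 0.3' 40
python3 -c "
from h import *
snap('wrist','w5');p,R,s=st();print(p,s['qpos'].round(2),s['contact_force'],p+R.apply([155,0,0]));rows(p,R,p,Rt(75,25),1,1)"
```

```text
time_s: 5.7
tcp_pos: [387.1, -392.9, 101.4]
eef_rot: [0.774, 0.595, -0.171, 0.133]
contact_force: [-0.8, -0.8, 1.5]
grip_width: 38.8
time_s: 6.0
tcp_pos: [387.2, -392.7, 101.4]
eef_rot: [0.774, 0.595, -0.171, 0.133]
contact_force: [-1.1, -1.5, 0.8]
grip_width: 38.6
[ 387.27383755 -392.69961975  101.46122911] [ 0.58  1.05  0.46  1.76 -1.07  1.66  1.45] [-0.88760699 -2.57434256  2.26834324] [ 423.40543611 -256.95107385   35.94909383]
0.0 0.0 0.0 0.15 0.00 0.09 1;
```

View pics/w5.png

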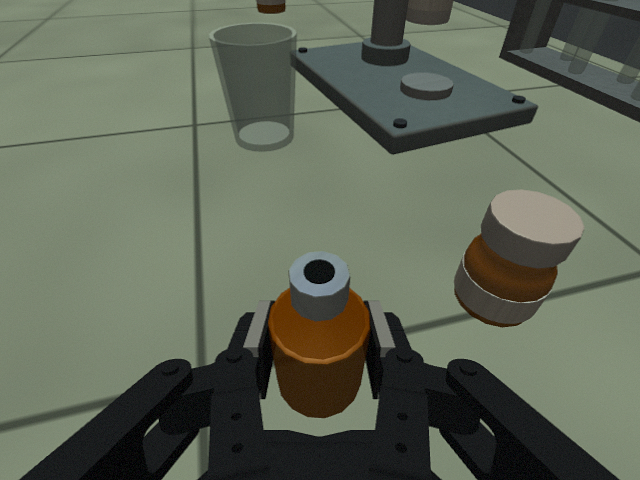

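The grasp is firm (width 38.6 mm, cap at (319,271), upright). Now I lift and carry it to the front corner of the throat.

```bash
python3 -m creep '-8.5 0 -18 0 0 0 0.3;-8.5 0 -18 0 0 0 0.3;-8.5 0 -18 0 0 0 0.3;-8.5 0 -18 0 0 0 0.3' 40
python3 -c "
from h import *
for z in (75,): print('cap at grip',onz(load('w5'),(319,271),z))
p,R,s=st();print('tool->cap',R.inv().apply(onz(load('w5'),(319,271),75)-np.array([387.27,-392.70,101.46])))"
python3 go.py 586 -88 116 75 25 8 0.3 155
```

```text
time_s: 6.45
tcp_pos: [387.1, -392.6, 181.2]
eef_rot: [0.774, 0.595, -0.171, 0.132]
contact_force: [-0.4, -0.8, -0.4]
grip_width: 39.0
cap at grip [ 423.18993253 -255.47763969   75.        ]
tool->cap [139.73477733  -0.43983222 -35.97704646]
[ 387.1 -392.6  181.2] [ 0.56  0.91  0.49  1.8  -1.02  1.72  1.37] F [-0.4 -0.8 -0.4] w 39.0
tgt [ 549.6 -223.7  181.5]
23.2 14.2 -10.8 0.01 0.00 0.02 0.3;
23.2 14.2 -10.8 0.01 0.00 0.02 0.3;
23.2 14.2 -10.9 0.01 0.00 0.02 0.3;
23.2 14.2 -10.9 0.01 0.00 0.02 0.3;
23.2 14.2 -10.9 0.01 0.00 0.02 0.3;
23.2 14.2 -10.9 0.01 0.00 0.02 0.3;
23.2 14.2 -10.9 0.01 0.00 0.02 0.3;
23.2 14.2 -10.9 0.01 0.00 0.02 0.3;
```

```bash
python3 -m creep '23 14 -11 0 0 0 0.3;23 14 -11 0 0 0 0.3;23 14 -11 0 0 0 0.3;23 14 -11 0 0 0 0.3' 40
python3 -m creep '23 14 -11 0 0 0 0.3;23 14 -11 0 0 0 0.3;23 14 -11 0 0 0 0.3;23 14 -11 0 0 0 0.3;0 0 0 0 0 0 0.3' 40
python3 go.py 586 -88 80 75 25 2 0.3 155
python3 -c "
from h import *
snap('wrist','w6')"
```

```text
time_s: 6.85
tcp_pos: [468.0, -307.5, 181.8]
eef_rot: [0.774, 0.595, -0.171, 0.132]
contact_force: [0.6, -0.5, -0.7]
grip_width: 38.9
time_s: 7.35
tcp_pos: [550.4, -219.9, 183.4]
eef_rot: [0.772, 0.598, -0.169, 0.133]
contact_force: [-0.9, 0.3, -0.5]
grip_width: 38.9
[ 550.4 -219.9  183.4] [ 0.31  0.86  0.3   1.8  -1.26  1.49  1.14] F [-0.9  0.3 -0.5] w 38.9
tgt [ 549.6 -223.7  145.5]
6.2 0.0 18.0 0.19 -0.11 0.19 0.3;
6.2 0.1 18.0 0.19 -0.11 0.19 0.3;
```

View pics/w6.png

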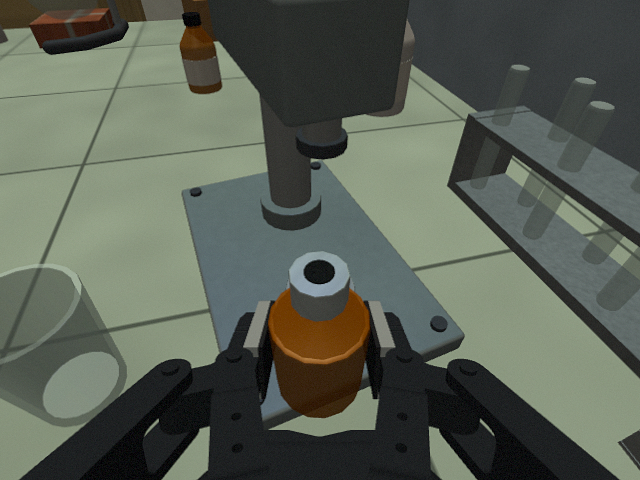

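In this view the vial hides the anvil. I'll gather the anvil estimates from the earlier wrist pictures, plus the pad seen here at about (321,148).

```bash
python3 - <<'E'
from h import *
for f,uv in [('w1',(354,180)),('w2',(397,151)),('w3',(418,92)),('w4',(425.5,88)),('w5',(427,84.5))]: 
    print(f,onz(load(f),uv,30).round(1))
    a=load(f)['image'][int(uv[1])-25:int(uv[1])+25,int(uv[0])-45:int(uv[0])+45,::-1]
    cv2.imwrite('pics/an_%s.png'%f,cv2.resize(a,None,fx=4,fy=4,interpolation=cv2.INTER_CUBIC))
ims=[cv2.imread('pics/an_%s.png'%f) for f in ('w1','w2','w5')]
cv2.imwrite('pics/anv.png',np.vstack(ims))
for z in (150,): print('pad',onz(load('w6'),(321,148),z))
E
```

```text
w1 [608.4   8.2  30. ]
w2 [608.1   3.8  30. ]
w3 [605.9   2.6  30. ]
w4 [606.8   3.7  30. ]
w5 [605.6   1.1  30. ]
pad [610.90656025  10.85447932 150.        ]
```

View pics/anv.png

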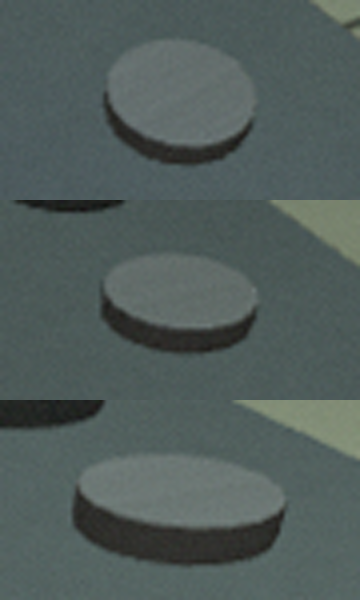

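```bash
python3 - <<'E'
from h import *
P={'w1':(354,178),'w2':(396.8,148.6),'w5':(427,82.2)}
for f in P: print(f,onz(load(f),P[f],30).round(1))
w6=load('w6')
cv2.imwrite('pics/pad6.png',cv2.resize(w6['image'][80:240,230:390,::-1],None,fx=3.5,fy=3.5,interpolation=cv2.INTER_CUBIC))
s=load('side0'); b=s['image'][295:325,335:390,::-1]; 
cv2.imwrite('pics/ansd.png',cv2.resize(b,None,fx=10,fy=10,interpolation=cv2.INTER_CUBIC))
E
```

```text
w1 [610.6  11.4  30. ]
w2 [610.6  10.1  30. ]
w5 [608.6   7.   30. ]
```

View pics/pad6.png

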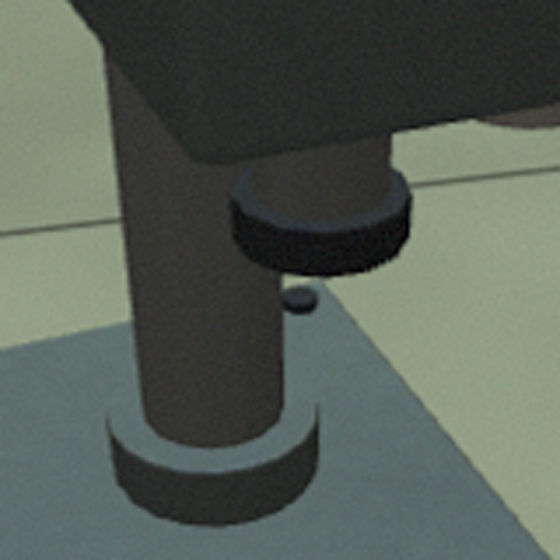

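View pics/ansd.png

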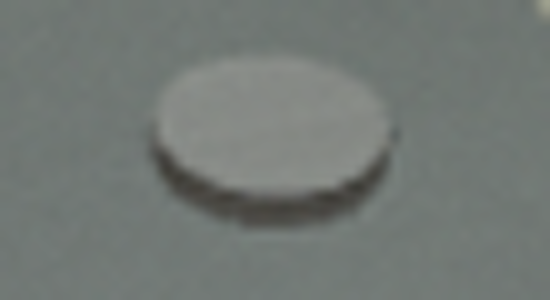

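```bash
python3 - <<'E'
from h import *
s=load('side0'); print('side anvil',onz(s,(361.8,306.8),30))
w=load('w6'); print('pad top',onz(w,(321.8,134.2),158),'bot',onz(w,(321.8,146.5),150))
p,R,q=st(); print('cap now', onz(w,(319,271),p[2]-101.46+75), 'grasp pt',p+R.apply([155,0,0]), R.as_matrix()[:,0])
E
```

```text
side anvil [612.85238336  12.08530602  30.        ]
pad top [611.24869073  10.75246152 158.        ] bot [611.75404621  12.35200436 150.        ]
cap now [585.74656557 -81.51347821 156.66843391] grasp pt [584.57033694 -86.00451191 117.85952215] [ 0.2299964   0.87737397 -0.42108975]
```

Independent estimates converge on an anvil centre of about (611.5, 11.3). Now I lower the vial in front of the throat and move in.

```bash
python3 go.py 588 -78 76 75 25 3 0.3 155
```

```text
[ 548.9 -222.   183.1] [ 0.31  0.86  0.3   1.8  -1.26  1.49  1.14] F [-1.2  0.2 -0.8] w 38.3
tgt [ 551.6 -213.7  141.5]
8.5 0.1 11.4 0.09 -0.03 0.09 0.3;
8.5 0.2 11.4 0.09 -0.03 0.09 0.3;
8.5 0.2 11.3 0.09 -0.03 0.09 0.3;
```

```bash
python3 -m creep '8.5 0 11.4 0.1 0 0.1 0.3;8.5 0 11.4 0.1 0 0.1 0.3;8.5 0 11.4 0.1 0 0.1 0.3;0 0 0 0 0 0 0.3;0 0 0 0 0 0 0.3' 40
python3 go.py 611.6 10 72 75 25 4 0.3 155
```

```text
time_s: 7.9
tcp_pos: [549.3, -216.4, 140.3]
eef_rot: [0.776, 0.593, -0.173, 0.13]
contact_force: [-0.6, 0.3, 0.1]
grip_width: 39.3
[ 549.3 -216.4  140.3] [ 0.35  0.92  0.23  1.79 -1.27  1.43  1.18] F [-0.6  0.3  0.1] w 39.3
tgt [ 575.2 -125.7  137.5]
21.7 0.3 -9.3 -0.07 -0.01 -0.05 0.3;
21.7 0.3 -9.3 -0.07 -0.01 -0.05 0.3;
21.7 0.3 -9.3 -0.07 -0.01 -0.05 0.3;
21.7 0.4 -9.3 -0.07 -0.01 -0.05 0.3;
```

```bash
python3 -m creep '15 0 -6.4 0 0 0 0.3;15 0 -6.4 0 0 0 0.3;15 0 -6.4 0 0 0 0.3;15 0 -6.4 0 0 0 0.3;0 0 0 0 0 0 0.3' 40
python3 go.py 611.6 10 72 75 25 2 0.3 155
python3 -c "
from h import *
snap('wrist','w7');s=snap('side','s7');cv2.imwrite('pics/s7c.png',cv2.resize(s['image'][190:350,270:430,::-1],None,fx=3.7,fy=3.7))"
```

```text
time_s: 8.4
tcp_pos: [567.5, -151.3, 139.9]
eef_rot: [0.775, 0.594, -0.171, 0.131]
contact_force: [0.1, -0.3, -1.3]
grip_width: 38.8
[ 567.5 -151.3  139.9] [ 0.38  0.9   0.06  1.83 -1.28  1.27  1.14] F [ 0.1 -0.3 -1.3] w 38.8
tgt [ 575.2 -125.7  137.5]
12.6 0.4 -4.5 -0.03 -0.08 -0.04 0.3;
12.6 0.4 -4.5 -0.03 -0.08 -0.04 0.3;
```

View pics/w7.png

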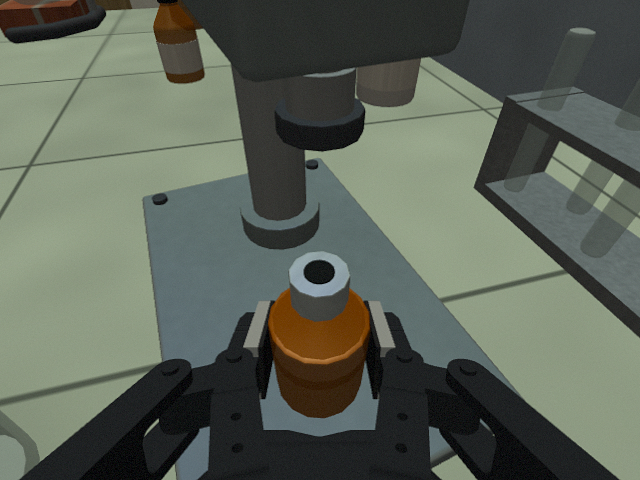

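View pics/s7c.png

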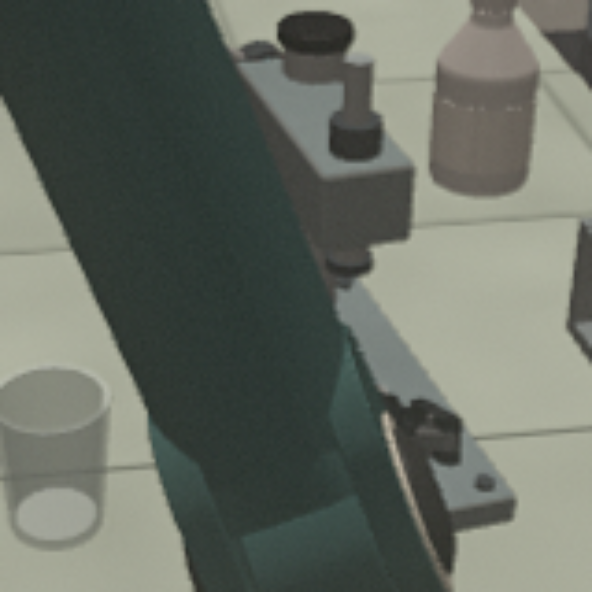

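```bash
python3 -c "
from h import *
s=snap('top','t7');cv2.imwrite('pics/t7c.png',s['image'][150:350,180:460,::-1].repeat(2,0).repeat(2,1))
w=load('w7');p,R,q=st();print(p, p+R.apply([155,0,0]),onz(w,(319,271),p[2]-101.46+75)); print('padtop',onz(w,(320,113),158))"
```

```text
[ 566.85986387 -154.48002766  139.29204931] [603.91972015 -19.06330711  73.6119241 ] [604.27554585 -13.19124158 112.83204931]
padtop [610.00344964   6.93187876 158.        ]
```

View pics/t7c.png

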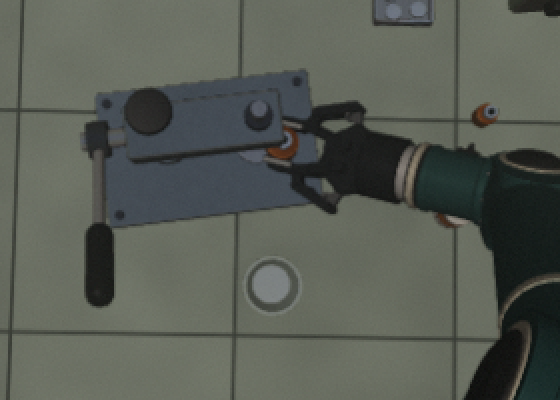

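```bash
python3 go.py 611.6 10 72 75 25 3 0.3 155;  python3 -c "
from h import *
w=snap('wrist','w8');p,R,q=st();print(p, p+R.apply([155,0,0]),onz(w,(319,271),p[2]-101.46+75))"
```

```text
[ 566.9 -154.5  139.3] [ 0.38  0.9   0.06  1.83 -1.28  1.27  1.14] F [ 0.3 -0.7 -1. ] w 39.1
tgt [ 575.2 -125.7  137.5]
9.3 0.2 -3.7 -0.05 0.02 -0.09 0.3;
9.3 0.2 -3.7 -0.05 0.02 -0.09 0.3;
9.3 0.2 -3.7 -0.05 0.02 -0.09 0.3;
[ 566.8048204  -154.61390574  139.18630164] [603.88707877 -19.21894717  73.47396407] [603.8425625  -17.57283968 112.72630164]
```

```bash
python3 -m creep '9.3 0.2 -3.7 0 0 -0.1 0.3;9.3 0.2 -3.7 0 0 -0.1 0.3;9.3 0.2 -3.7 0 0 -0.1 0.3;0 0 0 0 0 0 0.3;0 0 0 0 0 0 0.3' 40
python3 go.py 611.6 9.7 66 75 25 1 0.3 155;  python3 -c "
from h import *
w=snap('wrist','w9');p,R,q=st();print(p, p+R.apply([155,0,0]),R.as_matrix()[:,1],onz(w,(319,271),p[2]-101.46+75))"
```

```text
time_s: 9.1
tcp_pos: [575.5, -124.1, 137.4]
eef_rot: [0.774, 0.595, -0.172, 0.13]
contact_force: [1.0, -0.6, -0.5]
grip_width: 39.1
[ 575.5 -124.1  137.4] [ 0.38  0.9  -0.02  1.83 -1.28  1.21  1.13] F [ 1.  -0.6 -0.5] w 39.1
tgt [ 575.2 -126.   131.5]
0.8 0.3 6.1 -0.15 -0.02 0.12 0.3;
[ 575.34571504 -124.59983395  137.32072416] [611.45973471  11.13862115  71.77799466] [ 0.96596942 -0.25863421 -0.00338054] [611.5220459   13.28410608 110.86072416]
```

View pics/w9.png

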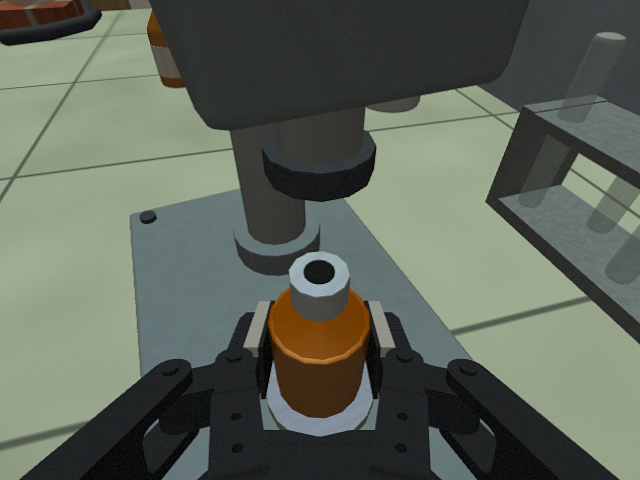

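The anvil disc shows below the vial at x 265–374, down to row 436, nearly concentric with it. I'll measure the crop.

```bash
python3 -c "
from h import *
w=load('w9'); im=w['image'][340:450,240:400,::-1]
cv2.imwrite('pics/w9c.png',cv2.resize(im,None,fx=5,fy=5,interpolation=cv2.INTER_CUBIC))
t=np.linspace(0,2*np.pi,73)
for z,r,c in [(30,27,(611.5,11.3))]:
  q=proj(w,np.c_[c[0]+r*np.cos(t),c[1]+r*np.sin(t),np.full(73,z)]); print('L',q[q[:,0].argmin()],'R',q[q[:,0].argmax()],'bot',q[q[:,1].argmax()])
p,R,s=st()
b=np.array([611.5,13.3,36]);q=proj(w,np.c_[b[0]+20*np.cos(t),b[1]+20*np.sin(t),np.full(73,36)]);print('vial bot',q[q[:,1].argmax()],q[:,0].min(),q[:,0].max())
"
```

```text
L [264.57576765 390.17784517] R [376.32393144 390.02235785] bot [320.62809143 446.36356203]
vial bot [319.37972196 419.49876219] 277.3735800090034 361.3060178571711
```

View pics/w9c.png

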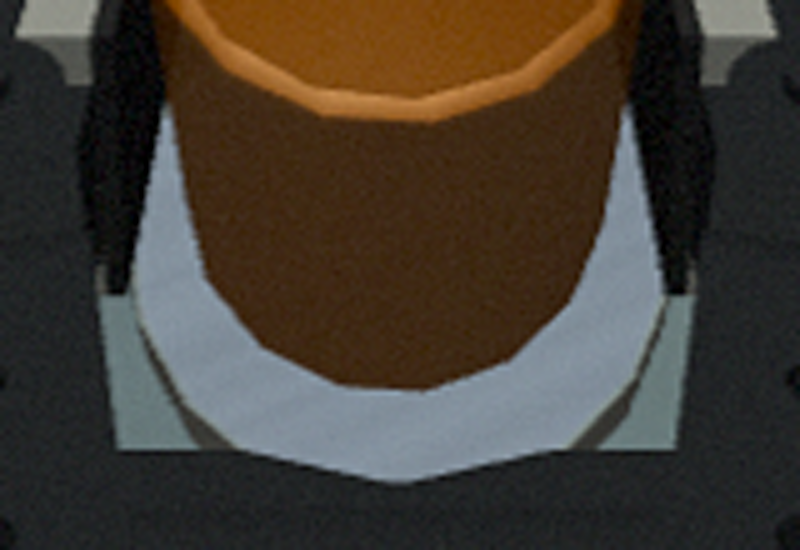

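Vial and anvil are concentric to within about 2 mm. I lower it straight down.

```bash
python3 -m creep '0.9 0 1.8 0 0 0 0.3;0.9 0 1.8 0 0 0 0.3;0 0 0 0 0 0 0.3;0 0 0 0 0 0 0.3' 40
python3 -c "
from h import *
p,R,q=st();print(p, p+R.apply([155,0,0]),q['contact_force'])"
```

```text
time_s: 9.55
tcp_pos: [575.3, -124.5, 133.2]
eef_rot: [0.774, 0.595, -0.173, 0.13]
contact_force: [0.0, 0.5, -0.8]
grip_width: 38.9
[ 575.33890441 -124.46141912  133.18469028] [611.44756454  11.29176926  67.66952786] [ 0.0155774   0.45443816 -0.7920301 ]
```

```bash
python3 -m creep '0.4 0 0.9 0 0 0 0.3;0.3 0 0.5 0 0 0 0.3;0 0 0 0 0 0 0.3;0 0 0 0 0 0 0.3' 40
python3 -c "
from h import *
p,R,q=st();print(p, p+R.apply([155,0,0]),q['contact_force'])
s=snap('side','s10');cv2.imwrite('pics/s10c.png',cv2.resize(s['image'][230:330,320:420,::-1],None,fx=5,fy=5))"
```

```text
time_s: 9.95
tcp_pos: [575.4, -124.3, 131.8]
eef_rot: [0.774, 0.595, -0.173, 0.13]
contact_force: [0.0, 0.2, -1.0]
grip_width: 38.9
[ 575.43521374 -124.2607502   131.80659809] [611.53304466  11.50519459  66.31190488] [ 0.00863925  0.16394373 -1.04588495]
```

View pics/s10c.png

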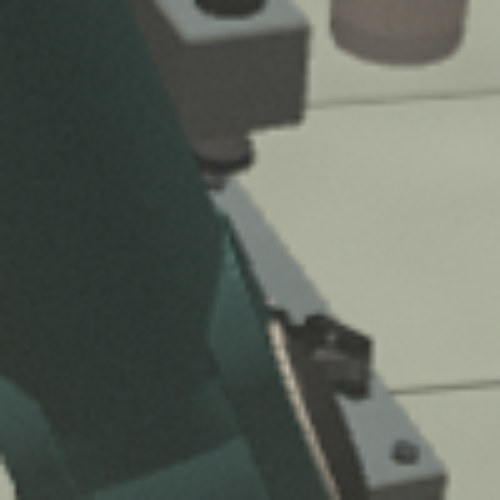

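```bash
python3 -m creep '0.3 0 0.6 0 0 0 0.3;0 0 0 0 0 0 0.3;0 0 0 0 0 0 0.3' 40
python3 -m creep '0 0 0 0 0 0 0.5;0 0 0 0 0 0 0.6;0 0 0 0 0 0 0.7;0 0 0 0 0 0 0.8;0 0 0 0 0 0 0.8' 40
python3 -c "
from h import *
p,R,q=st();print(p, p+R.apply([155,0,0]),q['contact_force'],q['grip_width'])
snap('wrist','w11')"
```

```text
time_s: 10.3
tcp_pos: [575.5, -124.3, 131.4]
eef_rot: [0.774, 0.595, -0.172, 0.13]
contact_force: [-1.4, -0.4, 2.4]
grip_width: 39.4
time_s: 10.8
tcp_pos: [575.4, -124.2, 131.1]
eef_rot: [0.774, 0.595, -0.173, 0.13]
contact_force: [-0.1, 0.3, -0.6]
grip_width: 68.5
[ 575.40104271 -124.2335135   131.06334443] [611.49470326  11.52706189  65.55522404] [-0.1466823   0.32233401 -0.58768426] 68.54066747744181
```

View pics/w11.png

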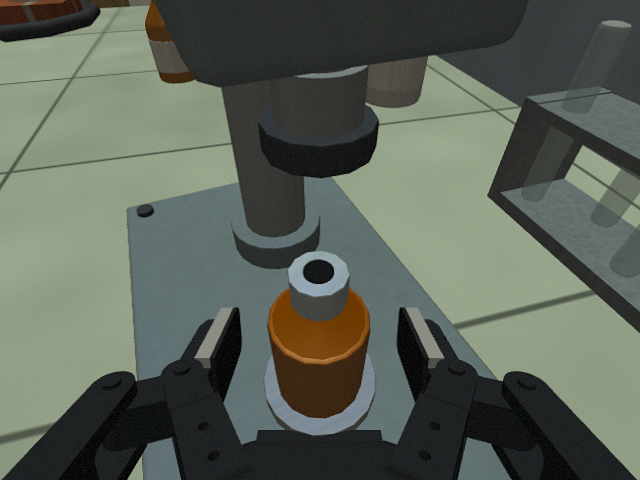

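Released; the vial stands centred on the anvil disc. I retreat straight back.

```bash
python3 -m creep '-15 0 0 0 0 0 0.8;-25 0 0 0 0 0 0.8;-30 0 0 0 0 0 0.8;-40 0 0 0 0 0 0.8;-40 0 0 0 0 0 0.8' 40
python3 -c "
from h import *
p,R,q=st();print(p,q['qpos'].round(2))
w=snap('wrist','w12');cv2.imwrite('pics/w12c.png',cv2.resize(w['image'][:400,160:500,::-1],None,fx=1.5,fy=1.5));snap('top','t12')"
```

```text
time_s: 11.35
tcp_pos: [539.6, -257.6, 195.5]
eef_rot: [0.774, 0.595, -0.173, 0.13]
contact_force: [0.2, -0.0, -0.4]
grip_width: 68.3
[ 539.60600032 -257.61767037  195.53901917] [ 0.53  0.83  0.08  1.76 -1.11  1.4   1.06]
```

View pics/w12.png

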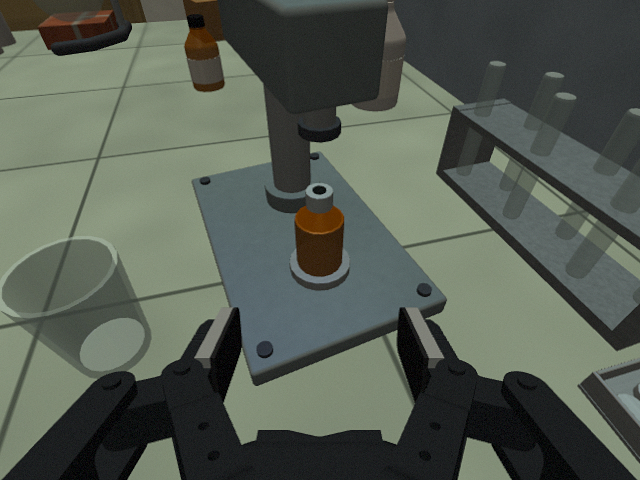

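The vial stands on the anvil, both centred at x about 320. Next I shut the gripper and travel high to above the lever handle.

```bash
python3 -c "
from h import *
p,R,s=st()
t=np.array([430,-230,480.]); R1=Rt(80,55); rows(p,R,t,R1,8,0)
print(); t2=np.array([470,20,575]);R2=Rt(98,90); rows(t,R1,t2,R2,7,0)
print(); 
a=np.radians(7.9);C=np.array([611.5,12.]);Rp=np.array([[np.cos(a),-np.sin(a)],[np.sin(a),np.cos(a)]])
x=C+Rp@[-145,170];print('push pt',x); t3=np.r_[x,545]; rows(t2,R2,t3,R2,4,0)
"
```

```text
-14.8 -14.2 -32.1 -0.45 -3.70 -0.54 0;
-16.7 -14.1 -31.2 -0.45 -3.70 -0.54 0;
-18.6 -14.0 -30.2 -0.45 -3.70 -0.54 0;
-20.4 -14.0 -29.0 -0.45 -3.70 -0.54 0;
-22.1 -14.0 -27.8 -0.45 -3.70 -0.54 0;
-23.7 -14.0 -26.4 -0.45 -3.70 -0.54 0;
-25.2 -14.0 -24.9 -0.45 -3.70 -0.54 0;
-26.7 -14.0 -23.4 -0.45 -3.70 -0.54 0;

9.6 -0.6 -37.4 -2.49 -4.96 -0.79 0;
6.4 1.2 -38.1 -2.49 -4.96 -0.79 0;
3.0 2.9 -38.4 -2.49 -4.96 -0.79 0;
-0.4 4.6 -38.4 -2.49 -4.96 -0.79 0;
-3.7 6.2 -37.9 -2.49 -4.96 -0.79 0;
-7.1 7.8 -37.2 -2.49 -4.96 -0.79 0;
-10.4 9.3 -36.0 -2.49 -4.96 -0.79 0;

push pt [444.510555   160.45714958]
7.5 -1.4 -35.7 0.00 0.00 0.00 0;
7.5 -1.4 -35.7 0.00 0.00 0.00 0;
7.5 -1.4 -35.7 0.00 0.00 0.00 0;
7.5 -1.4 -35.7 0.00 0.00 0.00 0;
```

```bash
python3 -m creep '-15 -14 -32 -0.4 -3.7 -0.5 0;-17 -14 -31 -0.5 -3.7 -0.5 0;-18 -14 -30 -0.4 -3.7 -0.6 0;-20 -14 -29 -0.5 -3.7 -0.5 0' 40
python3 -m creep '-22 -14 -28 -0.4 -3.7 -0.6 0;-24 -14 -26 -0.5 -3.7 -0.5 0;-25 -14 -25 -0.4 -3.7 -0.6 0;-27 -14 -23 -0.5 -3.7 -0.5 0'
python3 -c "
from h import *
p,R,s=st();print(p,s['qpos'].round(2))
t2=np.array([470,20,575]);R2=Rt(98,90); rows(p,R,t2,R2,7,0)"
```

```text
time_s: 11.85
tcp_pos: [485.5, -240.6, 336.7]
eef_rot: [0.732, 0.589, -0.265, 0.215]
contact_force: [0.1, -0.0, 0.2]
grip_width: 9.9
time_s: 12.25
tcp_pos: [430.9, -225.8, 478.8]
eef_rot: [0.677, 0.575, -0.352, 0.296]
contact_force: [0.7, 1.1, -0.5]
grip_width: 0.1
[ 430.8831641  -225.82192479  478.79572497] [ 0.35  0.19  0.24  1.88 -0.6   1.41  0.64]
9.3 -0.3 -37.0 -2.42 -5.00 -0.74 0;
6.0 1.4 -37.6 -2.42 -5.00 -0.74 0;
2.7 3.0 -37.9 -2.42 -5.00 -0.74 0;
-0.7 4.6 -37.8 -2.42 -5.00 -0.74 0;
-4.0 6.2 -37.4 -2.42 -5.00 -0.74 0;
-7.3 7.7 -36.6 -2.42 -5.00 -0.74 0;
-10.6 9.1 -35.5 -2.42 -5.00 -0.74 0;
```

```bash
python3 -m creep '9 0 -37 -2.4 -5 -0.7 0;6 1 -38 -2.4 -5 -0.8 0;3 3 -38 -2.4 -5 -0.7 0;-1 5 -38 -2.4 -5 -0.8 0'
python3 -m creep '-4 6 -37 -2.4 -5 -0.7 0;-7 8 -37 -2.4 -5 -0.8 0;-11 9 -35 -2.4 -5 -0.7 0;0 0 0 0 0 0 0'
python3 -c "
from h import *
p,R,s=st();print(p,s['qpos'].round(2))
rows(p,R,[444.5,160.5,545],Rt(98,90),4,0)"
```

```text
time_s: 12.65
tcp_pos: [454.0, -84.2, 534.2]
eef_rot: [0.563, 0.559, -0.422, 0.438]
contact_force: [1.1, -0.2, -0.6]
grip_width: 0.2
time_s: 13.05
tcp_pos: [471.6, 25.1, 576.7]
eef_rot: [0.463, 0.535, -0.46, 0.536]
contact_force: [-0.8, -0.9, -0.3]
grip_width: -0.2
[471.61585785  25.0768756  576.69029247] [-0.07  0.02 -0.06  1.78 -0.    1.33  0.02]
8.0 -1.7 -34.5 0.12 -0.03 -0.05 0;
8.0 -1.8 -34.5 0.12 -0.03 -0.05 0;
8.0 -1.9 -34.5 0.12 -0.03 -0.05 0;
7.9 -1.9 -34.5 0.12 -0.03 -0.05 0;
```

```bash
python3 -m creep '8 -1.8 -34.5 0.1 0 0 0;8 -1.8 -34.5 0.1 0 0 0;8 -1.8 -34.5 0.1 0 0 0;8 -1.8 -34.5 0.1 0 0 0;0 0 0 0 0 0 0'
python3 -c "
from h import *
p,R,s=st();print(p,s['qpos'].round(2),p+R.apply([173,0,0]));rows(p,R,[444.5,160.5,545],Rt(98,90),1,0)
s=snap('side','s13');snap('top','t13');w=snap('wrist','w13')
a=cv2.resize(s['image'][60:260,200:420,::-1],(440,400)); b=cv2.resize(w['image'][:,:,::-1],(360,270)); z=np.zeros((400,800,3),np.uint8); z[:,:440]=a; z[:270,440:]=b; cv2.imwrite('pics/c13.png',z)"
```

```text
time_s: 13.55
tcp_pos: [444.3, 158.8, 541.8]
eef_rot: [0.465, 0.535, -0.465, 0.531]
contact_force: [-0.1, -0.7, -0.3]
grip_width: 0.1
[444.29175295 158.81463499 541.83854585] [-0.22  0.05 -0.2   1.83  0.01  1.26 -0.28] [443.65231062 159.42385275 368.84080029]
-3.2 0.4 -1.7 -0.16 -0.23 0.18 0;
```

View pics/c13.png

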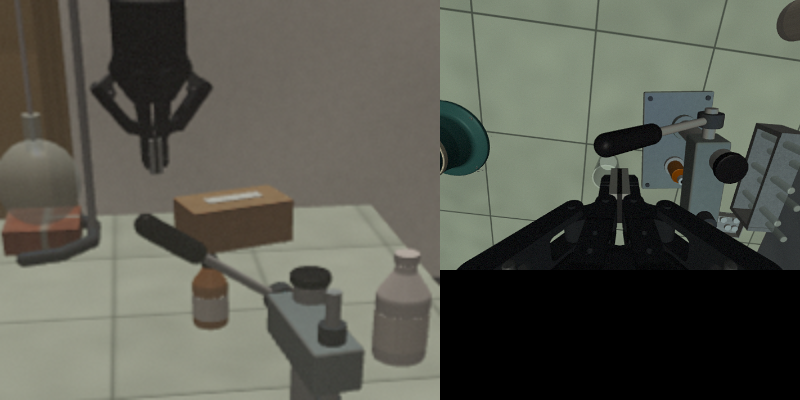

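View pics/t13.png

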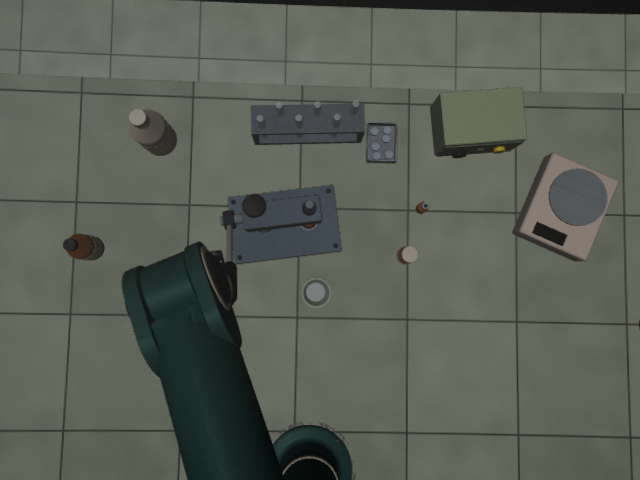

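The shut fingers are right above the handle with about 45 mm gap. The vial is visible under the head at (312,222), and the bystanders have not moved. I descend to contact in small steps while watching the force.

```bash
python3 -m creep '15 0 0 0 0 0 0;12 0 0 0 0 0 0;8 0 0 0 0 0 0;5 0 0 0 0 0 0;0 0 0 0 0 0 0'
python3 -m creep '5 0 0 0 0 0 0;5 0 0 0 0 0 0;5 0 0 0 0 0 0'
python3 -c "
from h import *
p,R,s=st();print(p,p+R.apply([173,0,0]),s['contact_force'],s['qpos'].round(2))"
```

```text
time_s: 14.2
tcp_pos: [446.0, 155.1, 502.4]
eef_rot: [0.467, 0.532, -0.466, 0.53]
contact_force: [0.1, -0.3, 0.8]
grip_width: -0.1
time_s: 14.5
tcp_pos: [446.2, 155.7, 488.2]
eef_rot: [0.467, 0.532, -0.465, 0.531]
contact_force: [0.5, -0.5, 3.7]
grip_width: -0.0
[446.15203815 155.68078026 488.2228778 ] [446.22767809 156.21295001 315.22371285] [ 0.47227756 -0.51493999  3.74540419] [-0.22  0.09 -0.2   1.91  0.02  1.14 -0.29]
```

```bash
python3 -m creep '-6 0 -4 0 0 0 0;3 0 0 0 0 0 0;6 0 0 0 0 0 0;6 0 0 0 0 0 0;6 0 0 0 0 0 0'
python3 -c "
from h import *
p,R,s=st();print(p,p+R.apply([173,0,0]),s['contact_force'],s['moment'].round(2));a=snap('top','t15')['image'];b=snap('wrist','w15')['image']
s=snap('side','s15')['image']; cv2.imwrite('pics/s15c.png',cv2.resize(s[80:280,220:420,::-1],None,fx=3,fy=3))"
```

```text
time_s: 15.0
tcp_pos: [445.4, 159.7, 472.8]
eef_rot: [0.467, 0.532, -0.466, 0.531]
contact_force: [-0.0, -0.2, 5.3]
grip_width: 0.2
[445.39695815 159.65163752 472.83284616] [445.32423991 160.1432452  299.83355994] [-0.04797686 -0.20141858  5.27020939] [ 0.02  0.22 -0.01]
```

View pics/s15c.png

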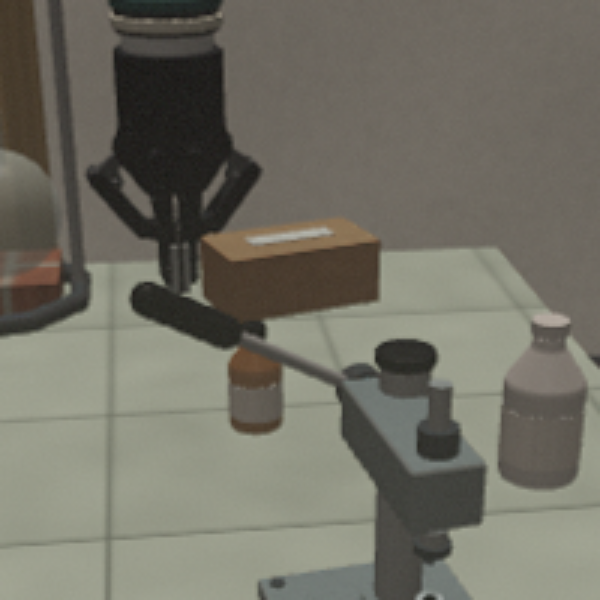

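View pics/w15.png

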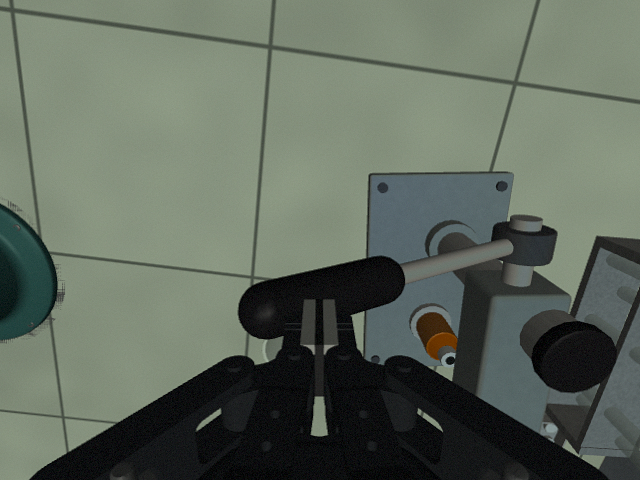

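The fingertips sit on the handle, the lever is dropping, and the force is 5.3 N. I continue straight down.

```bash
python3 -m creep '8 0 0 0 0 0 0;9 0 0 0 0 0 0;9 0 0 0 0 0 0;9 0 0 0 0 0 0;8 0 0 0 0 0 0'
python3 -m creep '8 0 0 0 0 0 0;8 0 0 0 0 0 0;8 0 0 0 0 0 0;8 0 0 0 0 0 0;8 0 0 0 0 0 0'
python3 -c "
from h import *
p,R,s=st();print(p,p+R.apply([173,0,0]),s['contact_force'],s['moment'].round(2),s['qpos'].round(2));b=snap('wrist','w16')['image']
s=snap('side','s16')['image']; cv2.imwrite('pics/s16c.png',cv2.resize(s[120:320,220:420,::-1],None,fx=3,fy=3))"
```

```text
time_s: 15.65
tcp_pos: [445.4, 159.8, 430.3]
eef_rot: [0.467, 0.532, -0.466, 0.531]
contact_force: [-0.2, 1.0, 7.0]
grip_width: -0.2
time_s: 16.15
tcp_pos: [444.4, 159.8, 390.0]
eef_rot: [0.466, 0.533, -0.467, 0.53]
contact_force: [-5.3, -1.3, 10.4]
grip_width: -0.2
[444.39717904 159.83316731 390.01896678] [443.69268317 160.12332137 217.02064454] [-5.31810529 -1.33455339 10.44140372] [-0.22  0.89 -0.01] [-0.23  0.2  -0.2   2.03  0.05  0.92 -0.33]
```

View pics/s16c.png

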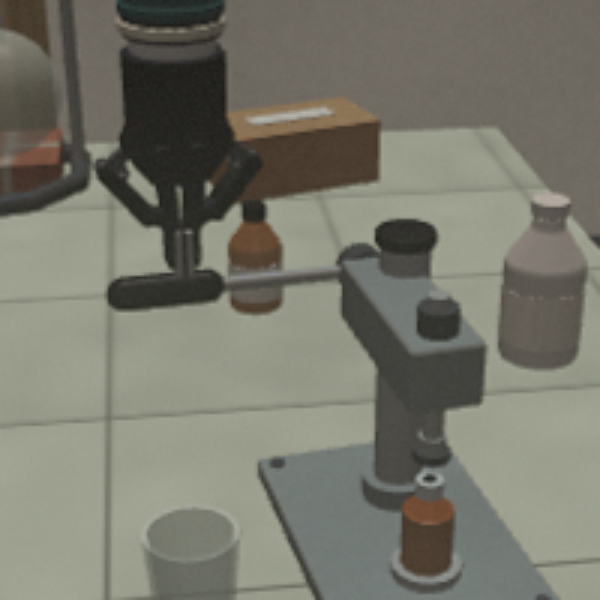

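View pics/w16.png

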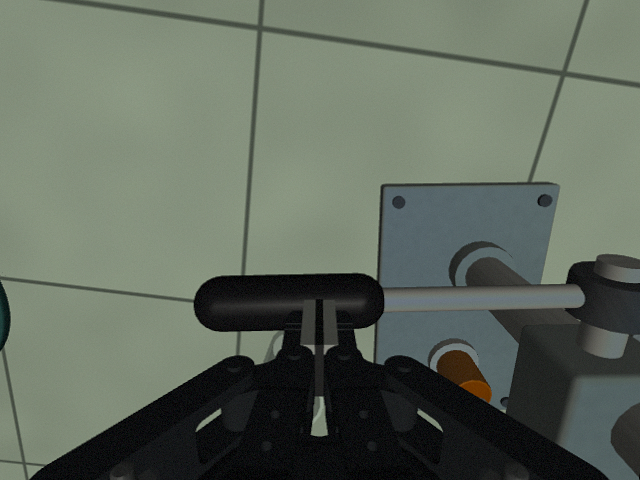

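The lever is level, the tip is on the handle, the force is 10 N, and the vial stands under the pad. I continue down.

```bash
python3 -m creep '8 0 0 0 0 0 0;8 0 0 0 0 0 0;8 0 0 0 0 0 0;8 0 0 0 0 0 0;8 0 0 0 0 0 0'
python3 -m creep '6 0 0 0 0 0 0;6 0 0 0 0 0 0;4 0 0 0 0 0 0'
python3 -c "
from h import *
p,R,s=st();print(p,p+R.apply([173,0,0]),s['contact_force'],s['moment'].round(2),s['qpos'].round(2));b=snap('wrist','w17')['image']
s=snap('side','s17')['image']; cv2.imwrite('pics/s17c.png',cv2.resize(s[140:340,220:420,::-1],None,fx=3,fy=3))"
```

```text
time_s: 16.75
tcp_pos: [445.4, 160.0, 350.7]
eef_rot: [0.467, 0.532, -0.466, 0.531]
contact_force: [-2.0, -1.5, 12.2]
grip_width: 0.0
time_s: 17.05
tcp_pos: [447.1, 160.2, 335.6]
eef_rot: [0.469, 0.531, -0.464, 0.532]
contact_force: [2.4, 0.2, 14.6]
grip_width: -0.0
[447.09899322 160.18556813 335.63923182] [448.01748551 160.91863774 162.64322326] [ 2.35382489  0.2368976  14.64557441] [-0.17 -0.67 -0.02] [-0.24  0.28 -0.2   2.07  0.07  0.79 -0.35]
```

View pics/s17c.png

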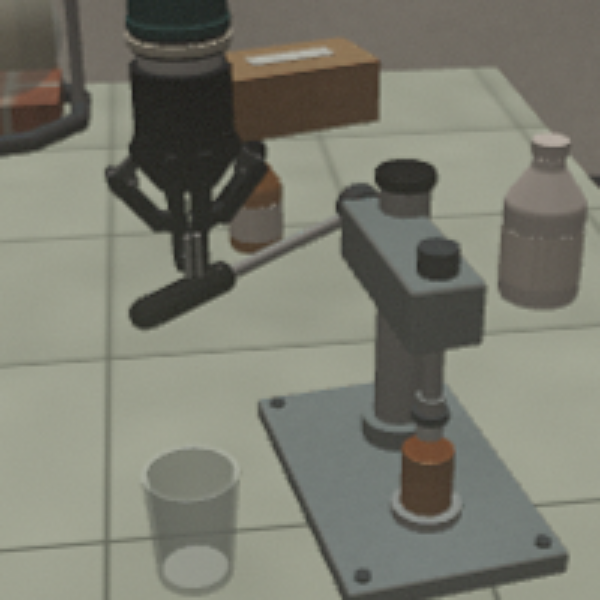

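The pad is at or near the cap. I continue in small steps and watch for the stop.

```bash
for i in 1; do python3 -m creep '4 0 0 0 0 0 0;4 0 0 0 0 0 0;4 0 0 0 0 0 0'; done
python3 -c "
from h import *
p,R,s=st();print((p+R.apply([173,0,0])).round(1),s['contact_force'].round(1),s['moment'].round(2))"
```

```text
time_s: 17.45
tcp_pos: [448.4, 160.5, 325.0]
eef_rot: [0.47, 0.53, -0.463, 0.533]
contact_force: [4.1, -0.4, 17.1]
grip_width: -0.1
[450.1 161.5 152. ] [ 4.1 -0.4 17.1] [-0.01 -1.01 -0.02]
```

```bash
python3 -m creep '3 0 0 0 0 0 0;3 0 0 0 0 0 0'
python3 -c "
from h import *
p,R,s=st();print((p+R.apply([173,0,0])).round(1),s['contact_force'].round(1),s['moment'].round(2));s=snap('side','s18')['image']; cv2.imwrite('pics/s18c.png',cv2.resize(s[140:340,220:420,::-1],None,fx=3,fy=3))"
```

```text
time_s: 17.65
tcp_pos: [448.6, 160.7, 319.2]
eef_rot: [0.471, 0.53, -0.462, 0.533]
contact_force: [4.8, 0.0, 18.9]
grip_width: -0.3
[450.5 161.8 146.2] [ 4.8  0.  18.9] [-0.11 -1.34 -0.04]
```

View pics/s18c.png

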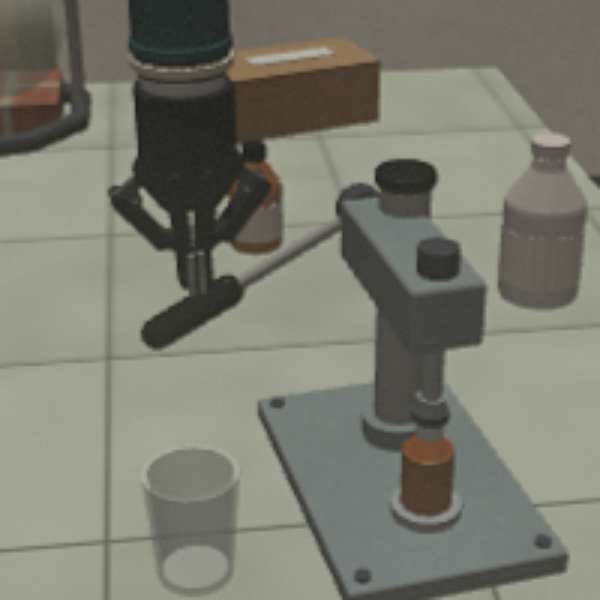

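```bash
python3 -m creep '3 0 0 0 0 0 0;3 0 0 0 0 0 0'
python3 -c "
from h import *
p,R,s=st();print((p+R.apply([173,0,0])).round(1),s['contact_force'].round(1),s['moment'].round(2))"
```

```text
time_s: 17.9
tcp_pos: [448.6, 161.0, 313.6]
eef_rot: [0.471, 0.53, -0.462, 0.533]
contact_force: [1.2, -1.6, 34.7]
grip_width: 0.2
[450.4 162.1 140.6] [ 1.2 -1.6 34.7] [-0.28 -0.28 -0.  ]
```

```bash
python3 -m creep '2 0 0 0 0 0 0;0 0 0 0 0 0 0'
python3 -c "
from h import *
p,R,s=st();print((p+R.apply([173,0,0])).round(1),s['contact_force'].round(1),s['moment'].round(2));s=snap('side','s19')['image']; cv2.imwrite('pics/s19c.png',cv2.resize(s[140:340,220:420,::-1],None,fx=3,fy=3))"
```

```text
time_s: 18.1
tcp_pos: [448.8, 161.1, 313.3]
eef_rot: [0.471, 0.53, -0.462, 0.533]
contact_force: [-2.7, -2.2, 37.9]
grip_width: 0.4
[450.8 162.2 140.4] [-2.7 -2.2 37.9] [-0.53  0.26 -0.02]
```

View pics/s19c.png

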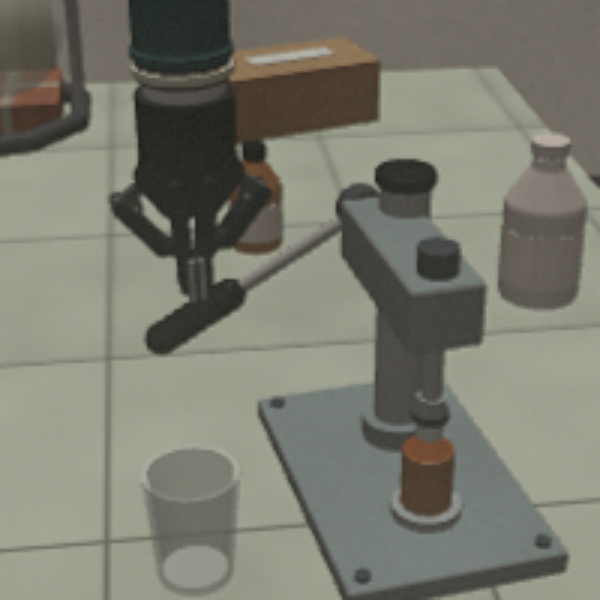

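The force jumped to 38 N with no further travel, so this should be the stop. I'll check the lever angle in the image before easing back.

```bash
python3 -c "
from h import *
c=load('s19');a=np.radians(7.9);C=np.array([611.5,12.]);Rp=np.array([[np.cos(a),-np.sin(a)],[np.sin(a),np.cos(a)]])
for th in (0.95,1.0,1.05,1.1):
  e=np.radians(34.4)-th
  P=[np.r_[C+Rp@[-r*np.cos(e),170],200+r*np.sin(e)] for r in (113,160,207)]
  print(th,((proj(c,P)-[220,140])*3+1).round(0).tolist())
im=c['image'][140:340,220:420]; m=(im.max(2)<38).astype(np.uint8); m[:90]=0;m[125:]=0;m[:,:48]=0;m[:,82:]=0
ys,xs=np.nonzero(m);print(xs.mean()*3+1,ys.mean()*3+1,xs.min()*3,xs.max()*3,ys.max()*3)
"
```

```text
0.95 [[235.0, 268.0], [181.0, 292.0], [127.0, 317.0]]
1.0 [[237.0, 273.0], [185.0, 300.0], [133.0, 327.0]]
1.05 [[240.0, 279.0], [190.0, 307.0], [139.0, 336.0]]
1.1 [[244.0, 284.0], [195.0, 315.0], [146.0, 346.0]]<string>:9: RuntimeWarning: Mean of empty slice.
  ret = ret.dtype.type(ret / rcount)
Traceback (most recent call last):
ValueError: zero-size array to reduction operation minimum which has no identity
```

The image matches the 1.1 rad prediction: the handle's outer end is at crop (147,345), predicted (146,346). Now I ease the lever up slowly, at about 50–60 mm/s.

```bash
python3 -m creep '-2 0 0 0 0 0 0;-3 0 0 0 0 0 0;-4 0 0 0 0 0 0;-5 0 0 0 0 0 0;-5 0 0 0 0 0 0'
python3 -m creep '-5 0 0 0 0 0 0;-6 0 0 0 0 0 0;-6 0 0 0 0 0 0;-6 0 0 0 0 0 0;-6 0 0 0 0 0 0'
python3 -c "
from h import *
p,R,s=st();print((p+R.apply([173,0,0])).round(1),s['contact_force'].round(1),s['moment'].round(2))"
```

```text
time_s: 18.65
tcp_pos: [445.5, 160.6, 328.4]
eef_rot: [0.467, 0.532, -0.465, 0.531]
contact_force: [-5.3, 0.7, 10.9]
grip_width: 0.3
time_s: 19.15
tcp_pos: [443.2, 160.0, 355.4]
eef_rot: [0.464, 0.534, -0.468, 0.53]
contact_force: [-6.3, -0.2, 7.2]
grip_width: 0.1
[441.8 160.1 182.4] [-6.3 -0.2  7.2] [-0.13  1.51 -0.03]
```

```bash
python3 -m creep '-6 0 0 0 0 0 0;-6 0 0 0 0 0 0;-6 0 0 0 0 0 0;-6 0 0 0 0 0 0;-6 0 0 0 0 0 0'
python3 -m creep '-6 0 0 0 0 0 0;-6 0 0 0 0 0 0;-6 0 0 0 0 0 0;-6 0 0 0 0 0 0;-6 0 0 0 0 0 0'
python3 -c "
from h import *
p,R,s=st();print((p+R.apply([173,0,0])).round(1),s['contact_force'].round(1),s['moment'].round(2));s=snap('side','s20')['image']; cv2.imwrite('pics/s20c.png',cv2.resize(s[140:340,220:420,::-1],None,fx=3,fy=3))"
```

```text
time_s: 19.65
tcp_pos: [444.2, 159.8, 385.9]
eef_rot: [0.465, 0.533, -0.467, 0.53]
contact_force: [-5.2, 0.6, 5.7]
grip_width: 0.2
time_s: 20.15
tcp_pos: [446.2, 159.8, 416.9]
eef_rot: [0.468, 0.532, -0.465, 0.531]
contact_force: [3.3, 0.3, 3.8]
grip_width: 0.1
[446.5 160.4 243.9] [3.3 0.3 3.8] [ 0.21 -0.81 -0.04]
```

View pics/s20c.png

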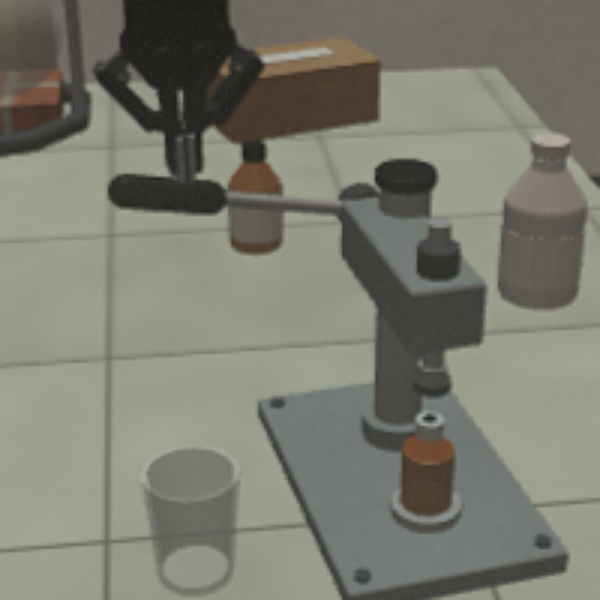

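The lever is following the fingertips and the vial is still upright. I continue at the same slow pace.

```bash
python3 -m creep '-6 0 0 0 0 0 0;-6 0 0 0 0 0 0;-6 0 0 0 0 0 0;-6 0 0 0 0 0 0;-6 0 0 0 0 0 0'
python3 -m creep '-5 0 0 0 0 0 0;-5 0 0 0 0 0 0;-5 0 0 0 0 0 0;-5 0 0 0 0 0 0;-5 0 0 0 0 0 0'
python3 -m creep '-4 0 0 0 0 0 0;-4 0 0 0 0 0 0;-4 0 0 0 0 0 0;-4 0 0 0 0 0 0;-4 0 0 0 0 0 0'
python3 -c "
from h import *
p,R,s=st();print((p+R.apply([173,0,0])).round(1),s['contact_force'].round(1),s['moment'].round(2))"
```

```text
time_s: 20.7
tcp_pos: [445.3, 159.6, 446.3]
eef_rot: [0.467, 0.532, -0.466, 0.531]
contact_force: [2.5, -0.3, 1.9]
grip_width: 0.1
time_s: 21.2
tcp_pos: [445.3, 159.6, 471.2]
eef_rot: [0.467, 0.533, -0.466, 0.531]
contact_force: [2.6, -0.3, 0.8]
grip_width: -0.1
time_s: 21.7
tcp_pos: [445.4, 159.5, 491.2]
eef_rot: [0.467, 0.532, -0.466, 0.531]
contact_force: [2.2, 0.8, 0.1]
grip_width: 0.0
[445.2 160.  318.2] [2.2 0.8 0.1] [ 0.03 -0.45 -0.01]
```

```bash
python3 -m creep '-3 0 0 0 0 0 0;-3 0 0 0 0 0 0;-3 0 0 0 0 0 0;-3 0 0 0 0 0 0;-3 0 0 0 0 0 0'
python3 -m creep '-8 0 0 0 0 0 0;-10 0 0 0 0 0 0;-15 0 0 0 0 0 0;0 0 0 0 0 0 0'
python3 -c "
from h import *
p,R,s=st();print((p+R.apply([173,0,0])).round(1),s['contact_force'].round(1),s['moment'].round(2));s=snap('side','s21')['image']; cv2.imwrite('pics/s21c.png',cv2.resize(s[140:340,220:420,::-1],None,fx=3,fy=3));snap('top','t21');snap('wrist','w21')
c=load('s21');a=np.radians(7.9);C=np.array([611.5,12.]);Rp=np.array([[np.cos(a),-np.sin(a)],[np.sin(a),np.cos(a)]])
for th in (0.,.06,.15):
  e=np.radians(34.4)-th
  P=[np.r_[C+Rp@[-r*np.cos(e),170],200+r*np.sin(e)] for r in (113,160,207)]
  print(th,((proj(c,P)-[220,140])*3+1).round(0).tolist())"
```

```text
time_s: 22.2
tcp_pos: [445.4, 159.5, 506.1]
eef_rot: [0.467, 0.532, -0.466, 0.531]
contact_force: [0.4, 0.5, 0.3]
grip_width: 0.0
time_s: 22.6
tcp_pos: [445.9, 159.6, 541.4]
eef_rot: [0.468, 0.532, -0.464, 0.531]
contact_force: [0.4, -0.0, -0.2]
grip_width: 0.2
[446.5 160.4 368.4] [ 0.4 -0.  -0.2] [ 0.03 -0.01  0.04]
0.0 [[247.0, 146.0], [196.0, 118.0], [143.0, 88.0]]
0.06 [[243.0, 153.0], [190.0, 129.0], [134.0, 103.0]]
0.15 [[237.0, 165.0], [182.0, 145.0], [124.0, 125.0]]
```

View pics/s21c.png

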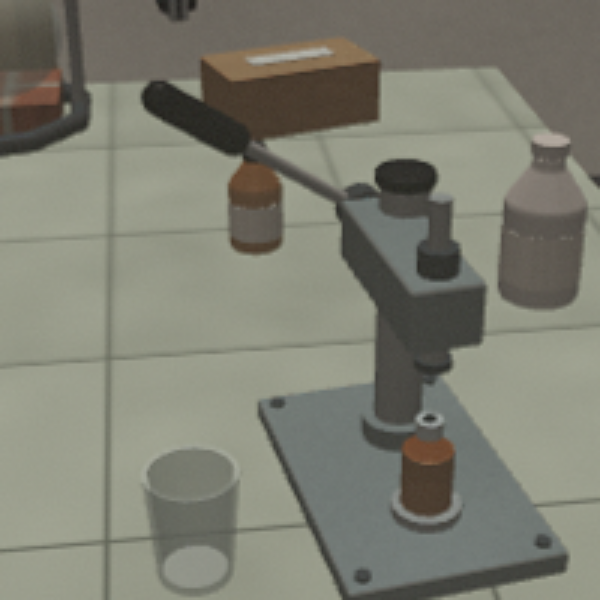

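View pics/t21.png

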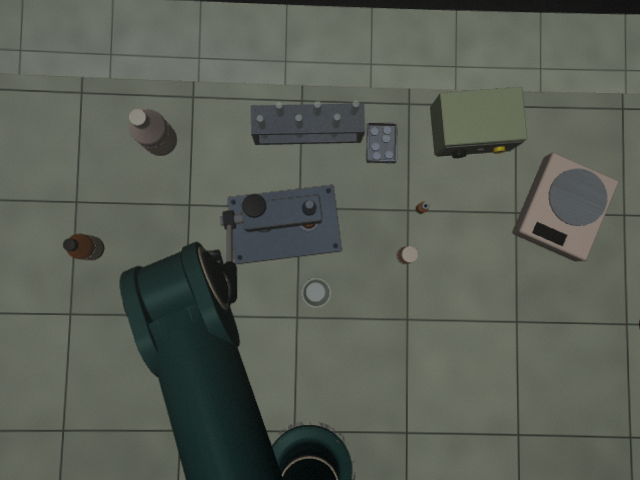

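The lever handle is back at its rest position: its end is at (147,88), where 0 rad predicts (143,88). The vial stands concentric on the anvil at (428,490), the bystanders are in place, and the fingers are about 45 mm clear. I hand it in.

```bash
python3 -c "
from h import *
print(monitor.state()['time_s']); print(manip.finish_job())"
```

```text
22.75
the job is handed in; nothing more can be done
None
```

The job is done and handed in at about 22.8 s. No verdict was reported, so what follows is from my own checks.

**What I did:**
- I picked up the larger vial from the side and stood it on the anvil. Pictures and force readings put it within about 2 mm of the centre, and I let go of it.
- I pushed the lever down with shut fingertips to its stop. The force rose to 38 N with no further travel, and the handle in the image matched 1.1 rad.
- I eased the lever back up at about 40–60 mm/s, with the fingertips on the handle.

**Last checks:**
- The lever is at rest. The handle end is within a few pixels of the 0 rad prediction.
- The vial stands upright and concentric on the anvil.
- The beaker, jar and small vial are at the same pixels as at the start.
- The gripper is about 45 mm clear of the handle, and the wrist force is about 0 N.

**Disagreements and limits:**
- Early single-view estimates of the anvil centre differed by up to about 10 mm in y. Better-measured disc centres brought most of them to within about 2 mm.
- I did not measure the pad's force on the cap directly. I inferred it from the lever being at its stop and the side picture.
- I did not measure lever speed during the return. Near the top the upward contact force fell to almost zero, so I can't confirm the lever stayed on the fingertips over the last few millimetres.

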